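# Gauge the axle blocks and set their pins with the spring pin setter

## Task

Drive home the pins of the axle blocks with the spring pin setter: draw the striker back by its black grip until the sear holds it, lay a block in the nest with its pin towards the striker, and press the trip pad to fire. Do so with every block that drops down between the nest's gauge cheeks, and put it in the wooden tray; a block too thick for the nest goes into the metal dish with its pin left standing. Finish with the striker let off, and leave the glue bottle and the paint pot alone.

Things in the scene. Friction and masses are not known exactly. Their poses are not given: they have to be found in the camera images.
- nest (a point): middle of the nest floor of the spring pin setter, a small grey machine fixed to the table; 12 mm above the table, z up. Its y axis is the striking line: the striker comes from +y and strikes along -y. The nest is a channel along y between two steel gauge cheeks 30.5 mm apart, 34 mm long, 9.5 mm high, top edges flared, outer faces 21 mm either side of the line. Open above; grip blocks by their upper half.
- stop_face (a point): middle of the face of the nest's end stop, 22 mm to the -y side of the nest's middle; the stop is 38 mm wide, 16 mm thick and reaches 34 mm above the table. A 28 mm block drops to the nest floor (centre 14 mm above it); a 33 mm block stays up on the cheeks (centre about 26 mm above it). The base plate is 64 mm wide, 12 mm thick and reaches from y = -44 to +94 mm of the nest.
- striker_grip (a point): middle of the black draw grip on the striker: a rounded block 26 mm (x) by 16 mm (y, the striking line) by 32 mm high (44 to 76 mm above the table); axes as the nest's. It moves with the striker, along +y when drawn; at rest 104 mm to the +y side of the nest. The housing and sear on its nest side are up to 52 mm high: take the grip with the fingertips above that.
- striker (a joint): striker position along +y, m: 0 = forward at rest, its nose 23.5 mm from the nest's middle (a block with a proud pin goes in only while it is drawn); 0.030 = held by the sear, nose 53.5 mm away; 0.038 = end of travel. Spring 5 N at rest, 15 N at 0.030, a few N more to pass the sear, which drops in by itself if drawn to 0.033 or more. Let go earlier, it flies forward.
- trip_pad (a point): middle of the top face of the sear's black trip pad, 24 mm square, 52 mm above the table, beside the striker's housing (51 mm to the -x side and 79 mm to the +y side of the nest). Pressed down about 10 to 12 mm (some 6 N) it lifts the sear and frees the striker; a spring brings it back up.
- sear (a joint): angle of the sear rocker, rad: 0 = at rest, catch down; grows as the pad is pressed (0.1 rad = 3 mm at the pad); the striker is freed at about 0.3, the end of travel is 0.45.
- tray_in (a point): centre of the inner floor (4 mm above the table) of the wooden tray for finished blocks: oblong, 68 mm (x) by 128 mm (y) inside, rim 14 mm above the table, fixed.
- dish_in (a point): centre of the inner floor (3 mm above the table) of the metal dish for rejected blocks: 70 mm (x) by 130 mm (y) inside, rim 14 mm above the table, fixed.
- magnifier_lamp: a fixed bench lamp in the way on the right. Its post stands on the table at x = 0.61, y = -0.19 m and is 0.1 m high; from there its sprung arm leans away from the robot, and from its elbow at x = 0.77 comes back over the table to the round lamp head at x = 0.15 to 0.34, y = -0.25, falling from 0.47 to 0.27 m high at y = -0.17 to -0.24. Cross it above 0.5 m. Its own origin says little.
- glue_mid (a point): bystander: middle of a small white glue bottle with a green cap, 30 mm across, 61 mm tall, standing loose.
- pot_mid (a point): bystander: middle of a red paint pot, 33 mm across, 34 mm tall, standing loose.
- block_a_mid (a point): one of 2 or 3 beech axle blocks: 44 mm long, square in section, either 28 mm thick (fits the nest) or 33 mm (too thick); which is not told. A steel pin, 8 mm in diameter, stands 7 mm out of the middle of its +y end. About 60 g. May be absent (None). The point is its centre; y runs along it towards the pin, z is up at the start (any of its four long faces may lie underneath).
- pin_a (a joint): how far the pin of block_a has been driven in, m: 0 = standing 7 mm proud, 0.007 = flush. It moves only under about 20 N; the striker's blow drives it 5 mm or more.
- block_b_mid (a point): one of 2 or 3 beech axle blocks: 44 mm long, square in section, either 28 mm thick (fits the nest) or 33 mm (too thick); which is not told. A steel pin, 8 mm in diameter, stands 7 mm out of the middle of its +y end. About 60 g. May be absent (None). The point is its centre; y runs along it towards the pin, z is up at the start (any of its four long faces may lie underneath).
- pin_b (a joint): how far the pin of block_b has been driven in, m: 0 = standing 7 mm proud, 0.007 = flush. It moves only under about 20 N; the striker's blow drives it 5 mm or more.
- block_c_mid (a point): one of 2 or 3 beech axle blocks: 44 mm long, square in section, either 28 mm thick (fits the nest) or 33 mm (too thick); which is not told. A steel pin, 8 mm in diameter, stands 7 mm out of the middle of its +y end. About 60 g. May be absent (None). The point is its centre; y runs along it towards the pin, z is up at the start (any of its four long faces may lie underneath).
- pin_c (a joint): how far the pin of block_c has been driven in, m: 0 = standing 7 mm proud, 0.007 = flush. It moves only under about 20 N; the striker's blow drives it 5 mm or more.
- block_d_mid (a point): one of 2 or 3 beech axle blocks: 44 mm long, square in section, either 28 mm thick (fits the nest) or 33 mm (too thick); which is not told. A steel pin, 8 mm in diameter, stands 7 mm out of the middle of its +y end. About 60 g. May be absent (None). The point is its centre; y runs along it towards the pin, z is up at the start (any of its four long faces may lie underneath).
- pin_d (a joint): how far the pin of block_d has been driven in, m: 0 = standing 7 mm proud, 0.007 = flush. It moves only under about 20 N; the striker's blow drives it 5 mm or more.
Things that resemble listed ones, but are neither listed nor needed, are in the scene too. What is shaped like the part that bears block_d_mid but yellow is not meant. Leave any blue look-alike of the part that bears block_c_mid alone.

How it is judged:
On the way, in this order (a step that is already met when the one before it is completed fails the run):
1. the striker is drawn back and held by the sear with the gripper off it (value of joint striker above 0.027 m and contact force between the fingers and anything else below 0.5 N), for 0.3 s.
2. a block sits down in the nest while the striker is drawn (value of joint striker above 0.027 m and ((z of block_a_mid in the frame of nest below 0.018 m and x of block_a_mid in the frame of nest between -0.006 and 0.006 m and y of block_a_mid in the frame of nest between -0.006 and 0.02 m) or (z of block_b_mid in the frame of nest below 0.018 m and x of block_b_mid in the frame of nest between -0.006 and 0.006 m and y of block_b_mid in the frame of nest between -0.006 and 0.02 m))), for 0.2 s.
3. the striker has been fired and has driven that block's pin (value of joint striker below 0.012 m and (((z of block_a_mid in the frame of nest below 0.018 m and x of block_a_mid in the frame of nest between -0.006 and 0.006 m and y of block_a_mid in the frame of nest between -0.006 and 0.02 m) and value of joint pin_a above 0.0045 m) or ((z of block_b_mid in the frame of nest below 0.018 m and x of block_b_mid in the frame of nest between -0.006 and 0.006 m and y of block_b_mid in the frame of nest between -0.006 and 0.02 m) and value of joint pin_b above 0.0045 m))), for 0.05 s.
At the end, for the whole second after the job is handed in: every 28 mm block lies in the wooden tray (its centre inside the tray walls and less than 30 mm above the tray floor) with its pin driven in at least 4.5 mm; every 33 mm block lies likewise in the metal dish with its pin not driven (under 2 mm); the striker is forward (under 3 mm) (x of block_a_mid in the frame of tray_in between -0.035 and 0.035 m and y of block_a_mid in the frame of tray_in between -0.066 and 0.066 m and z of each of block_a_mid, block_b_mid in the frame of tray_in below 0.03 m and value of joint each of pin_a, pin_b above 0.0045 m and x of block_b_mid in the frame of tray_in between -0.035 and 0.035 m and y of block_b_mid in the frame of tray_in between -0.066 and 0.066 m and x of block_c_mid in the frame of dish_in between -0.036 and 0.036 m and y of block_c_mid in the frame of dish_in between -0.066 and 0.066 m and z of each of block_c_mid, block_d_mid in the frame of dish_in below 0.03 m and value of joint each of pin_c, pin_d below 0.002 m and x of block_d_mid in the frame of dish_in between -0.036 and 0.036 m and y of block_d_mid in the frame of dish_in between -0.066 and 0.066 m and value of joint striker below 0.003 m); the robot touches nothing.
It fails at once if a block too thick for the nest has its pin driven (value of joint any of pin_c, pin_d above 0.003 m).
It fails at once if a pin is pressed in away from the nest, not by the striker ((velocity of joint pin_a above 0.02 m/s and distance between block_a_mid and nest above 0.05 m) or (velocity of joint pin_b above 0.02 m/s and distance between block_b_mid and nest above 0.05 m)).
It fails at once if the glue bottle or the paint pot is pushed more than 3 cm or knocked over (distance of any of glue_mid, pot_mid from where it was at the start of the episode above 0.03 m or angle between any of glue_mid, pot_mid's own z axis and vertical above 0.6 rad).
Of block_b, block_c, block_d only 1 to 2 are there at a start; the rules pass over those that are not, and their reading is None.
At some moment in a run one of block_a, block_b, block_c, block_d may be knocked a few centimetres aside while the robot is not near it.
Once in a run the grip may slacken for a moment while it holds something.
It also fails if it takes over 210 s, if anything falls off the work surface, if the arm or the gripper's body presses on something with over 40 N, if the wrist force passes 120 N, or if a joint passes its speed limit or range.

## Robot

A 6-joint arm with a two-finger parallel gripper is mounted at the origin on the work surface; the furniture and walls round the work are solid. World frame = base frame: x ahead of the robot, y to its left, z up, the work surface at z = 0. Lengths are in m, angles in rad, forces in N, time in s.
With the tool pointing down it reaches from about 0.35 to 0.875 m from the base axis. Payload 4.2 kg.
Tool frame: the origin (TCP) lies midway between the tips of the shut fingers; the grasp point (between the pads) lies 19 mm behind it; z points along the fingers, y is the direction in which the jaws open and shut (so a half turn about z gives the same grasp; the last joint's range is limited). The gripper opens to 85 mm and grips with 20 to 120 N. Pads are 22 mm wide; open, the fingers measure 114 mm over their backs; the gripper's body (76 mm by 85 mm) begins 54 mm behind the grasp point. The pads swing forward as they close: fully open they stand 13 mm farther back than shut.
Start: joints at [1.492, 0.385, 0.008, 0, -1.194, -0.259], TCP at [0.207, 0.59, 0.231] pointing down, gripper open.
Joint ranges: [-3.14, 3.14], [-1.21, 2.06], [-1.07, 1.41], [-3.16, 2.05], [-2.99, -0.16], [-3.1, 3.1]. Speed limits (rad/s): [2.79, 2.79, 3.14, 3.14, 3.14, 3.14].

## Interface

Orientations are given as a 3x3 rotation matrix whose columns are the frame's x, y, z axes.
In Python, from bench import sense, snapshot, calibration, hand_in, search_frame, silhouettes gives the robot as it stands.
- The arm moves only by the shell command python3 -m handwheel 'ROWS' [FORCE]. ROWS is JSON, a list of rows, each a list of 3 entries, a list of its own where there are three numbers: the finger opening in m, from 0 to 0.0854, then the shift along the tool's x, y, z in m, then the turn, a rotation vector about the tool's x, y, z in rad. A call has exactly 5 rows; each row shifts and turns the commanded pose from where the row before left it, along the tool's axes as they then stand; what a row does not reach is not made up. A row lasts 1/10 s, in which the tool goes at most 50 mm and 8.59 degrees, less where a joint would pass 70% of its speed; a pose out of reach is approached as far as the arm can. A call is refused whole if a number of a shift passes 0.05 or a number of a turn 0.15, either way. A call with a gripper value outside its range is refused whole. The fingers move at their own pace and stop on an object; FORCE is the grip in N (left out, the last holds). Time passes only in rows, so rows that do not move let the fingers close, or fill a call up. It gives the time, the measured TCP pose, the force and the opening at its end, in the units of the state.
- sense(): the state, without advancing time (a new reading comes with each control period).
- snapshot(name): name is "scene" or "top" or "wrist"; returns the picture (480x640x3 uint8, red, green, blue); there is no depth.
- calibration(name): a dict with "fx", "fy", "cx", "cy" (pixels), "camera_from_world" (4x4, takes a point from world to camera coordinates). Camera axes: x right, y up, looking along -z (the intrinsics and any distortion apply to the point x, -y, -z); pixel columns grow to the right and rows downward; lengths in m; the calibration is good to about 2 mm. A picture is of the moment at which its call begins: read the wrist's pose just before it. calibration takes no time and is no camera call; for the wrist camera it gives the pose at the moment of the call.
- hand_in(): hands the job in, once; it reports no verdict.
Trained networks look in the newest picture that a camera, given by its name, has taken for a name from the list of things; names that differ only in an ending like _2 or _b are one class to them, and where a whole thing is asked for, a point or a joint stands for the part that bears it (a point fixed in the world has none). Each returns a list of dicts, best first, with "confidence" (0 to 1); they miss things now and then, are a little off and sometimes report something else, mostly with a low value. They report only what shows in the picture. A call takes as long as a camera call. They do not tell look-alikes from the thing itself.
- search_frame(camera, label): "box" ([centre column, centre row, width, height] as shares, 0 to 1, of the picture: columns of its width, rows of its height, round what is visible of it).
- silhouettes(camera, label): "mask" (480x640 bool, what is visible of it) and "box" ([centre column, centre row, width, height] as shares, 0 to 1, of the picture: columns of its width, rows of its height, round what is visible of it).
The state is a dict: "t": time; "qpos": joint angles; "qd": joint speeds; "joint_efforts": joint torques, N m; "tcp_pos": TCP position; "tool_rot": TCP orientation; "wrist_force": force on the tool from outside, world axes, zero at the start; "moment": the same for the moment, N m; "gripper_width": finger opening in m.
Only numpy, scipy, OpenCV 4.12 (cv2) and the standard library are available. Lean on these libraries where they do the work, as an engineer would, in place of code of your own. Each camera call takes 0.05 s, during which the arm holds its last target.

## Working session

There is one attempt and no reset: what is moved stays moved. The work goes in short steps, Python scripts to look and compute and a shell command to move; the robot and the scene stay as the last step left them, time stands still between calls to the robot, and variables do not carry over. Pictures are saved under pics/ and viewed, and the job is handed in when it is done.

```bash
ls; mkdir -p pics
python3 - <<'E'
from bench import *
import cv2
s=sense();print(s)
for n in("scene","top","wrist"):
    cv2.imwrite(f"pics/{n}0.png",snapshot(n)[:,:,::-1]);c=calibration(n);print(n,c)
E
```

```text
pics
{'t': 0.0, 'qpos': array([ 1.49160088e+00,  3.85563182e-01,  6.59852417e-03, -5.13878963e-04,
       -1.19398288e+00, -2.58606215e-01]), 'qd': array([ 0.00130125, -0.00028559, -0.00153255, -0.00157908, -0.00081056,
       -0.00194133]), 'joint_efforts': array([-8.55871222e-04, -3.92293167e+01,  1.88402599e+01,  4.18611914e+00,
       -4.65885911e-03,  1.26845510e-06]), 'tcp_pos': array([0.20691368, 0.58912693, 0.23020469]), 'tool_rot': array([[ 9.43422681e-01, -3.31591960e-01, -6.46513161e-04],
       [-3.31592578e-01, -9.43420333e-01, -2.10662322e-03],
       [ 8.86056617e-05,  2.20181509e-03, -9.99997572e-01]]), 'wrist_force': array([-0.27877863,  0.49979502,  0.41954409]), 'moment': array([-0.01168726,  0.01269006,  0.01306771]), 'gripper_width': 0.08590929097936048}
scene {'fx': 457.92999718842844, 'fy': 457.92999718842844, 'cx': 319.0422513764005, 'cy': 241.04516639058397, 'camera_from_world': array([[-0.57307493, -0.81945429, -0.00893206,  0.27585469],
       [ 0.50417466, -0.36113882,  0.78446585, -0.21359954],
       [-0.64605962,  0.44505439,  0.6201077 , -0.64572782],
       [ 0.        ,  0.        ,  0.        ,  1.        ]])}
top {'fx': 487.4816141754477, 'fy': 487.4816141754477, 'cx': 316.24984717698817, 'cy': 235.3346862241568, 'camera_from_world': array([[ 0.0028604 , -0.99996679,  0.00763115,  0.02791718],
       [ 0.98207023,  0.00424748,  0.18846754, -0.39581715],
       [-0.1884937 ,  0.00695523,  0.98204977, -1.04159096],
       [ 0.        ,  0.        ,  0.        ,  1.        ]])}
wrist {'fx': 426.1202655626284, 'fy': 426.1202655626284, 'cx': 316.310891082227, 'cy': 242.2685599277173, 'camera_from_world': array([[-0.33180238, -0.94334463,  0.00284579,  0.62369425],
       [ 0.90439551, -0.31895785, -0.28343369,  0.03707203],
       [ 0.26828334, -0.09147025,  0.95898761, -0.37909664],
       [ 0.        ,  0.        ,  0.        ,  1.        ]])}
```

View pics/scene0.png

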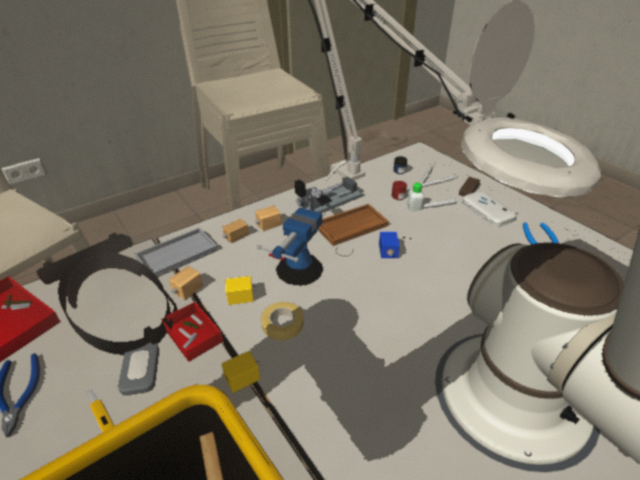

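View pics/top0.png

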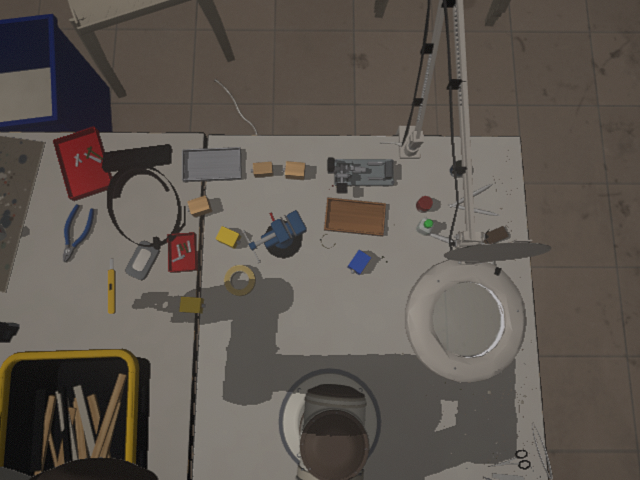

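View pics/wrist0.png

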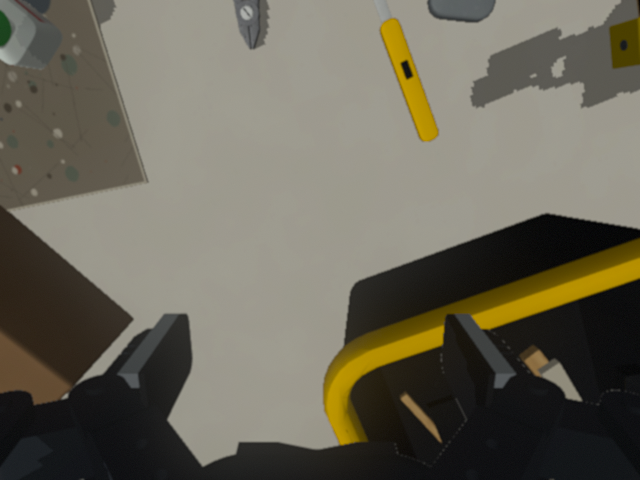

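The top view shows three beech blocks near (262,169), (294,170) and (198,206). The setter is at (361,173) with its grip near (332,165), the dish at (212,165) and the tray at (355,217). The pot is at (424,203) and the glue at (427,226).

```bash
cat > h.py <<'E'
import numpy as np,cv2
from bench import *
def unproj(n,u,v,z,c=None):
    c=c or calibration(n);M=np.array(c["camera_from_world"]);R=M[:3,:3];t=M[:3,3]
    o=-R.T@t
    d=R.T@np.array([(u-c["cx"])/c["fx"],-(v-c["cy"])/c["fy"],-1])
    return o+d*(z-o[2])/d[2]
def proj(n,p,c=None):
    c=c or calibration(n);M=np.array(c["camera_from_world"]);q=M[:3,:3]@np.array(p)+M[:3,3]
    return np.array([c["cx"]+c["fx"]*q[0]/-q[2],c["cy"]-c["fy"]*q[1]/-q[2]])
def save(n,f,box=None,k=1):
    im=snapshot(n)[:,:,::-1]
    if box: im=im[box[1]:box[3],box[0]:box[2]]
    im=cv2.resize(np.ascontiguousarray(im),None,fx=k,fy=k,interpolation=cv2.INTER_CUBIC)
    cv2.imwrite("pics/"+f,im)
def st():
    s=sense();print("t %.2f tcp %s F %s w %.4f"%(s["t"],np.round(s["tcp_pos"],4),np.round(s["wrist_force"],1),s["gripper_width"]));print(np.round(s["tool_rot"],3).tolist(),np.round(s["qpos"],3));return s
E
python3 - <<'E'
from h import *
save("top","t1.png",(170,130,450,270),2.8)
for l in ["tray_in","dish_in","nest","striker_grip","trip_pad","block_a_mid","glue_mid","pot_mid"]:
    try:
        r=search_frame("top",l)
    except Exception as e: print(l,e);continue
    for d in r:
        b=d["box"];print(l,round(d["confidence"],2),np.round([b[0]*640,b[1]*480,b[2]*640,b[3]*480],1),np.round(unproj("top",b[0]*640,b[1]*480,0.015),3))
E
```

```text
tray_in 0.84 [359.3 217.4  62.4  38.7] [ 0.442 -0.069  0.015]
dish_in 0.87 [209.9 165.4  58.7  33.8] [0.564 0.277 0.015]
dish_in 0.31 [362.6 175.2  68.7  36.3] [ 0.543 -0.078  0.015]
nest 0.94 [361.9 174.5  67.1  39.2] [ 0.544 -0.076  0.015]
striker_grip 0.54 [346.1 164.7  40.2  15.8] [ 0.568 -0.04   0.015]
trip_pad 0.68 [341.8 181.6  11.7  33.3] [ 0.527 -0.029  0.015]
block_a_mid 0.8 [261.4 170.7  22.1  15. ] [0.552 0.157 0.015]
glue_mid 0.76 [426.2 227.3  16.2  13.3] [ 0.42  -0.221  0.015]
pot_mid 0.67 [422.7 202.6  19.9  15.5] [ 0.478 -0.215  0.015]
```

View pics/t1.png

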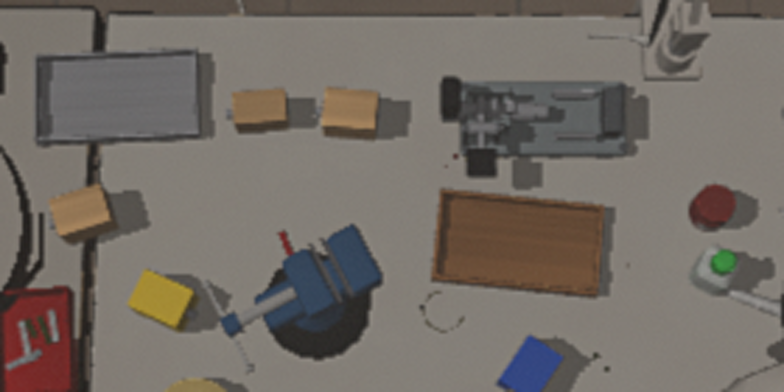

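Run:
```python
from h import *
s=st()
M=calibration("wrist")["camera_from_world"];R=M[:3,:3];o=-R.T@M[:3,3]
T=s["tool_rot"];print("cam in tool",np.round(T.T@(o-s["tcp_pos"]),4));print("view dir tool",np.round(T.T@(-R[2]),3),"up",np.round(T.T@R[1],3))
# rough positions
g=lambda u,v,z:np.round(unproj("top",170+u/2.8,130+v/2.8,z),3)
print("grip",g(451,90,.076),"pad",g(481,162,.052))
for b in [(260,104),(350,105),(80,213)]: print("blk",g(*b,.03))
for b in [(45,58),(198,55),(200,135),(40,140)]: print("dish",g(*b,.014))
for b in [(441,190),(603,206),(598,294),(434,279)]: print("tray",g(*b,.014))
for b in [(462,83),(630,85),(628,155),(460,152)]: print("base",g(*b,.012))
```

```text
t 0.60 tcp [0.2071 0.5897 0.2313] F [-0.4  0.3  0.4] w 0.0854
[[0.943, -0.331, -0.0], [-0.331, -0.943, -0.0], [-0.0, 0.0, -1.0]] [ 1.492  0.385  0.008 -0.    -1.194 -0.259]
cam in tool [ 7.220e-02  1.000e-04 -1.418e-01]
view dir tool [-0.284  0.001  0.959] up [0.959 0.001 0.284]
grip [ 0.552 -0.002  0.076] pad [ 0.501 -0.027  0.052]
blk [0.556 0.152 0.03 ]
blk [0.555 0.078 0.03 ]
blk [0.463 0.294 0.03 ]
dish [0.6   0.334 0.014]
dish [0.604 0.206 0.014]
dish [0.534 0.203 0.014]
dish [0.529 0.334 0.014]
tray [0.488 0.004 0.014]
tray [ 0.475 -0.129  0.014]
tray [ 0.402 -0.123  0.014]
tray [0.413 0.009 0.014]
base [ 0.581 -0.014  0.012]
base [ 0.58  -0.155  0.012]
base [ 0.519 -0.151  0.012]
base [ 0.521 -0.012  0.012]
```

```bash
python3 -m handwheel '[[0.085,[0,0,-0.02],[0,0,-0.113]],[0.085,[0,0,-0.02],[0,0,-0.113]],[0.085,[0,0,-0.01],[0,0,-0.112]],[0.085,[0.0245,0.043,0],[0,0,0]],[0.085,[0.0245,0.043,0],[0,0,0]]]' 40; python3 -m handwheel '[[0.085,[0.0245,0.043,0],[0,0,0]],[0.085,[0.0245,0.043,0],[0,0,0]],[0.085,[0.0245,0.043,0],[0,0,0]],[0.085,[0.0245,0.043,0],[0,0,0]],[0.085,[0.0245,0.043,0],[0,0,0]]]'; python3 -c "
from h import *;st()"
```

```text
t: 1.1
tcp_pos: [0.2561, 0.5034, 0.2811]
tool_rot: [[1.0, 0.002, 0.0], [0.002, -1.0, 0.0], [0.0, -0.0, -1.0]]
wrist_force: [0.7, 0.1, 0.5]
gripper_width: 0.0851
t: 1.6
tcp_pos: [0.3792, 0.2868, 0.2818]
tool_rot: [[1.0, 0.001, 0.001], [0.001, -1.0, 0.001], [0.001, -0.001, -1.0]]
wrist_force: [0.1, 0.6, 0.1]
gripper_width: 0.0849
t 1.60 tcp [0.3792 0.2868 0.2818] F [0.1 0.6 0.1] w 0.0849
[[1.0, 0.001, 0.001], [0.001, -1.0, 0.001], [0.001, -0.001, -1.0]] [ 0.99   0.09  -0.258  0.    -1.222  0.581]
```

```bash
python3 -m handwheel '[[0.085,[0.04,0.03,0],[0,0,0]],[0.085,[0.04,0.03,0],[0,0,0]],[0.085,[0.04,0.03,0],[0,0,0]],[0.085,[0.04,0.03,0],[0,0,0]],[0.085,[0.02,0.02,0],[0,0,0]]]'
python3 - <<'E'
from h import *
st();save("wrist","w1.png")
E
python3 -m handwheel '[[0.085,[0.005,0.045,0.01],[0,0,0]],[0.085,[0,0.045,0.01],[0,0,0]],[0.085,[0,0.045,0.01],[0,0,0]],[0.085,[0,0.045,0.01],[0,0,0]],[0.085,[0,0.01,0],[0,0,0]]]'
python3 - <<'E'
from h import *
st();save("wrist","w2.png")
print(calibration("wrist"))
E
```

```text
t: 2.1
tcp_pos: [0.5611, 0.1465, 0.2808]
tool_rot: [[1.0, -0.002, 0.0], [-0.002, -1.0, -0.0], [0.0, 0.0, -1.0]]
wrist_force: [-0.3, -0.3, 0.1]
gripper_width: 0.0849
t 2.10 tcp [0.5611 0.1465 0.2808] F [-0.3 -0.3  0.1] w 0.0849
[[1.0, -0.002, 0.0], [-0.002, -1.0, -0.0], [0.0, 0.0, -1.0]] [ 0.535  0.277 -0.025  0.    -1.269  1.034]
t: 2.65
tcp_pos: [0.5622, -0.0446, 0.2398]
tool_rot: [[1.0, -0.004, -0.003], [-0.004, -1.0, -0.0], [-0.003, 0.0, -1.0]]
wrist_force: [-0.3, -0.1, -0.1]
gripper_width: 0.0852
t 2.65 tcp [ 0.5622 -0.0446  0.2398] F [-0.3 -0.1 -0.1] w 0.0852
[[1.0, -0.004, -0.003], [-0.004, -1.0, -0.0], [-0.003, 0.0, -1.0]] [ 0.208  0.277 -0.129 -0.    -1.169  1.359]
{'fx': 426.1202655626284, 'fy': 426.1202655626284, 'cx': 316.310891082227, 'cy': 242.2685599277173, 'camera_from_world': array([[-4.11004325e-03, -9.99990664e-01,  1.33405149e-03,
        -4.25921518e-02],
       [ 9.58352109e-01, -4.31985616e-03, -2.85556604e-01,
        -4.99822858e-01],
       [ 2.85559701e-01,  1.04841062e-04,  9.58360916e-01,
        -5.47829868e-01],
       [ 0.00000000e+00,  0.00000000e+00,  0.00000000e+00,
         1.00000000e+00]])}
```

View pics/w1.png

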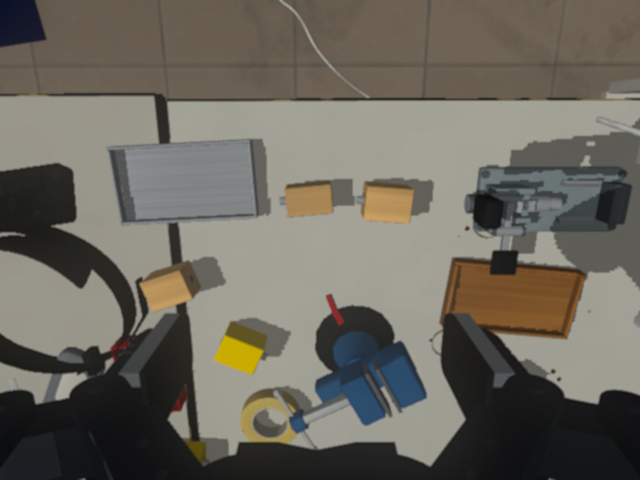

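View pics/w2.png

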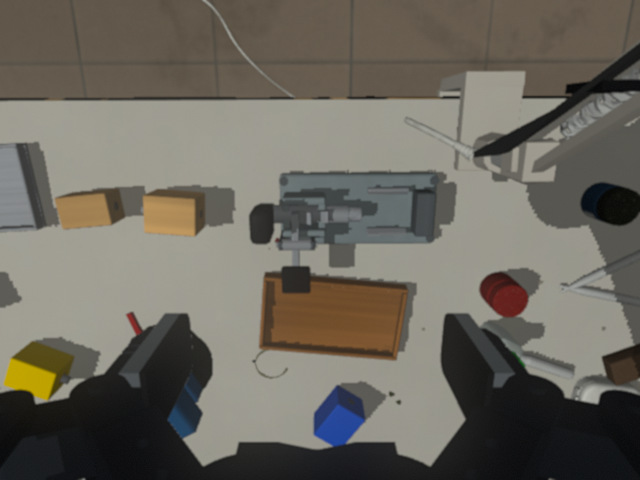

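Run:
```python
import cv2,numpy as np
a=cv2.imread("pics/w1.png");b=cv2.imread("pics/w2.png")
z=lambda im,x0,y0,x1,y1,k:cv2.resize(im[y0:y1,x0:x1],None,fx=k,fy=k,interpolation=cv2.INTER_CUBIC)
cv2.imwrite("pics/z1.png",np.vstack([z(a,260,160,460,240,4)[:, :800],z(a,100,240,300,320,4)]) [:600])
cv2.imwrite("pics/z2.png",z(b,240,150,450,310,3.8))
```

```text
(no output)
```

View pics/z1.png

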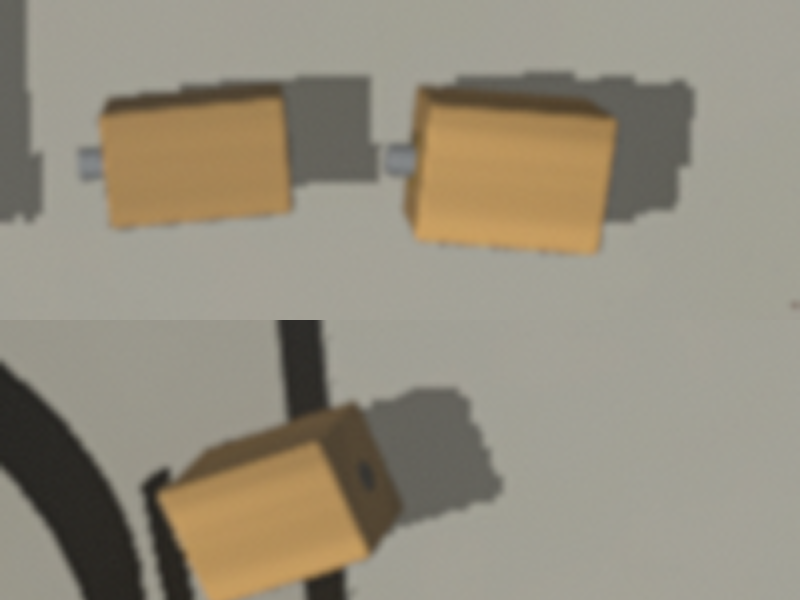

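View pics/z2.png

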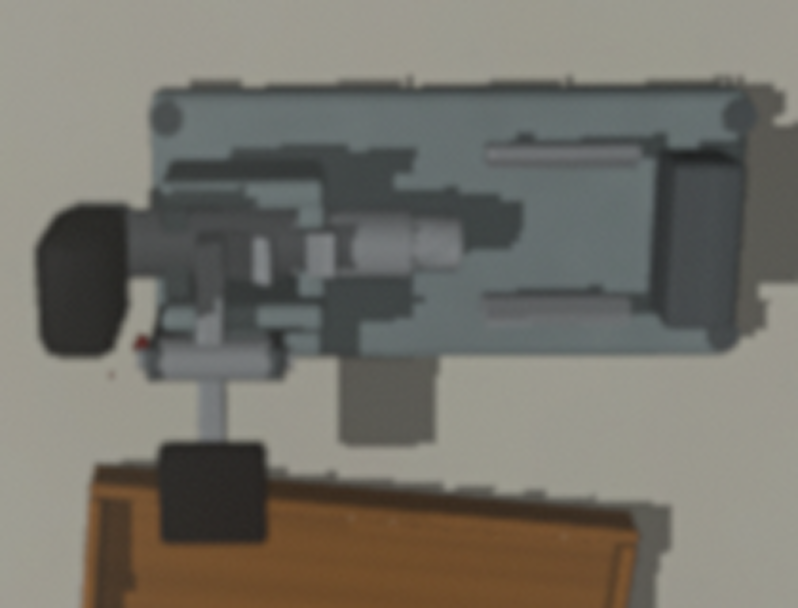

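```bash
cat > cal2.py <<'E'
import numpy as np
C2={'fx': 426.1202655626284, 'fy': 426.1202655626284, 'cx': 316.310891082227, 'cy': 242.2685599277173, 'camera_from_world': np.array([[-4.11004325e-03, -9.99990664e-01,  1.33405149e-03,-4.25921518e-02],[ 9.58352109e-01, -4.31985616e-03, -2.85556604e-01,-4.99822858e-01],[ 2.85559701e-01,  1.04841062e-04,  9.58360916e-01,-5.47829868e-01],[0,0,0,1]])}
E
python3 - <<'E'
from h import *
from cal2 import C2
g=lambda u,v,z:np.round(unproj("wrist",240+u/3.8,150+v/3.8,z,C2),4)
for n,u,v,z in [("base tl",152,90,.012),("base tr",752,90,.012),("base br",735,352,.012),("stop tl top",665,153,.034),("stop bl top",668,327,.034),("stop tr",742,160,.034),("stop br",735,325,.034),("cheek+ out L",485,146,.0215),("cheek+ out R",640,146,.0215),("cheek- out L",485,316,.0215),("cheek- R",630,316,.0215),("nose tip",462,243,.026),("pad l",160,495,.052),("pad r",266,495,.052),("pad t",213,443,.052),("pad b",213,542,.052)]: print(n,g(u,v,z))
for z in (.044,.076): print("grip L,R,T,B",z,g(38,250,z),g(127,250,z),g(85,205,z),g(85,355,z))
E
```

```text
base tl [ 0.587  -0.0136  0.012 ]
base tr [ 0.5864 -0.1502  0.012 ]
base br [ 0.5241 -0.151   0.012 ]
stop tl top [ 0.5758 -0.1262  0.034 ]
stop bl top [ 0.5366 -0.1293  0.034 ]
stop tr [ 0.5742 -0.143   0.034 ]
stop br [ 0.537  -0.1442  0.034 ]
cheek+ out L [ 0.5754 -0.0886  0.0215]
cheek+ out R [ 0.5753 -0.1234  0.0215]
cheek- out L [ 0.5359 -0.0898  0.0215]
cheek- R [ 0.5357 -0.1234  0.0215]
nose tip [ 0.5542 -0.0836  0.026 ]
pad l [ 0.504  -0.0162  0.052 ]
pad r [ 0.5039 -0.0393  0.052 ]
pad t [ 0.516 -0.028  0.052]
pad b [ 0.4929 -0.0276  0.052 ]
grip L,R,T,B 0.044 [0.5572 0.0091 0.044 ] [ 0.5571 -0.0099  0.044 ] [ 0.5669 -0.0013  0.044 ] [ 0.5337 -0.      0.044 ]
grip L,R,T,B 0.076 [0.5646 0.004  0.076 ] [ 0.5645 -0.0132  0.076 ] [ 0.5734 -0.0054  0.076 ] [ 0.5433 -0.0042  0.076 ]
```

```bash
python3 -m handwheel '[[0.05,[-0.0065,-0.0415,0],[0,0,0.004]],[0.05,[0,0,0.045],[0,0,0]],[0.05,[0,0,0.045],[0,0,0]],[0.05,[0,0,0.045],[0,0,0]],[0.05,[0,0,0],[0,0,0]]]'
python3 - <<'E'
from h import *
save("wrist","w3.png");print(np.round(proj("wrist",[.5555,-.003,.076])),np.round(proj("wrist",[.5555,-.107,.012])))
s=st()
np.save("c3.npy",calibration("wrist")["camera_from_world"])
E
```

```text
t: 3.2
tcp_pos: [0.5529, 0.0007, 0.101]
tool_rot: [[1.0, -0.004, -0.013], [-0.004, -1.0, -0.002], [-0.013, 0.002, -1.0]]
wrist_force: [-0.8, 0.0, 0.0]
gripper_width: 0.0499
[324. 291.] [503. 246.]
t 3.25 tcp [0.5559 0.0008 0.1047] F [0.2 0.6 0.3] w 0.0501
[[1.0, -0.002, -0.005], [-0.002, -1.0, -0.002], [-0.005, 0.002, -1.0]] [ 0.293  0.396 -0.328  0.    -0.853  1.275]
```

View pics/w3.png

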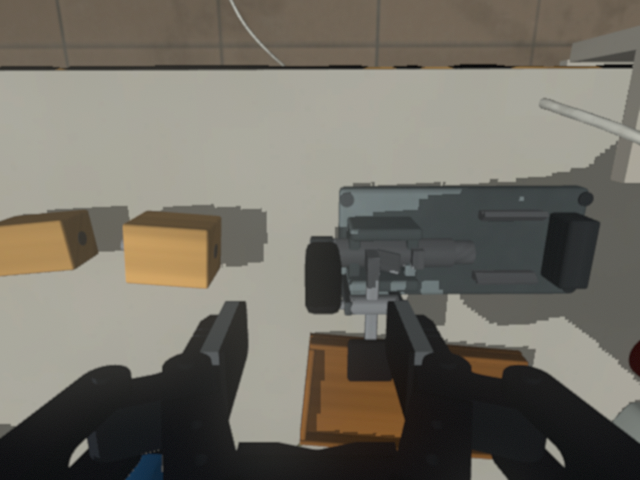

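```bash
python3 -m handwheel '[[0.05,[0.001,0.0035,0.02],[0,0,0]],[0.05,[0,0,0.02],[0,0,0]],[0.05,[0,0,0.0085],[0,0,0]],[0.05,[0,0,0],[0,0,0]],[0.05,[0,0,0],[0,0,0]]]' 80; python3 -m handwheel '[[0.0,[0,0,0],[0,0,0]],[0,[0,0,0],[0,0,0]],[0,[0,0,0],[0,0,0]],[0,[0,0,0],[0,0,0]],[0,[0,0,0],[0,0,0]]]' 80
```

```text
t: 3.75
tcp_pos: [0.5597, -0.0028, 0.0598]
tool_rot: [[1.0, -0.003, 0.004], [-0.003, -1.0, 0.0], [0.004, -0.0, -1.0]]
wrist_force: [-0.2, 0.6, -0.5]
gripper_width: 0.05
t: 4.25
tcp_pos: [0.5589, -0.0022, 0.0592]
tool_rot: [[1.0, -0.003, 0.002], [-0.003, -1.0, 0.001], [0.002, -0.001, -1.0]]
wrist_force: [-2.5, 4.3, 6.0]
gripper_width: 0.0141
```

```bash
python3 -m handwheel '[[0,[0,-0.009,0],[0,0,0]],[0,[0,-0.009,0],[0,0,0]],[0,[0,-0.009,0],[0,0,0]],[0,[0,-0.007,0],[0,0,0]],[0,[0,-0.002,0],[0,0,0]]]'
```

```text
t: 4.75
tcp_pos: [0.5588, 0.0297, 0.059]
tool_rot: [[1.0, -0.002, -0.0], [-0.002, -1.0, -0.005], [-0.0, 0.005, -1.0]]
wrist_force: [3.4, -15.5, 4.4]
gripper_width: 0.0139
```

```bash
python3 -m handwheel '[[0,[0,-0.002,0],[0,0,0]],[0,[0,-0.001,0],[0,0,0]],[0,[0,0,0],[0,0,0]],[0,[0,0,0],[0,0,0]],[0,[0,0,0],[0,0,0]]]'
```

```text
t: 5.25
tcp_pos: [0.5588, 0.0321, 0.059]
tool_rot: [[1.0, -0.003, -0.0], [-0.003, -1.0, -0.005], [-0.0, 0.005, -1.0]]
wrist_force: [2.9, -16.1, 6.0]
gripper_width: 0.0142
```

```bash
python3 -m handwheel '[[0,[0,-0.0015,0],[0,0,0]],[0,[0,0,0],[0,0,0]],[0,[0,0,0],[0,0,0]],[0,[0,0.003,0],[0,0,0]],[0,[0,0.003,0],[0,0,0]]]';python3 -m handwheel '[[0,[0,0.0015,0],[0,0,0]],[0,[0,0,0],[0,0,0]],[0,[0,0,0],[0,0,0]],[0,[0,0,0],[0,0,0]],[0,[0,0,0],[0,0,0]]]'
```

```text
t: 5.75
tcp_pos: [0.5588, 0.0278, 0.059]
tool_rot: [[1.0, -0.003, -0.0], [-0.003, -1.0, -0.004], [-0.0, 0.004, -1.0]]
wrist_force: [1.8, -8.4, 5.1]
gripper_width: 0.0139
t: 6.25
tcp_pos: [0.5588, 0.0278, 0.0591]
tool_rot: [[1.0, -0.003, 0.001], [-0.003, -1.0, -0.003], [0.001, 0.003, -1.0]]
wrist_force: [-0.2, -8.3, 5.0]
gripper_width: 0.0142
```

```bash
python3 -m handwheel '[[0.05,[0,0,0],[0,0,0]],[0.05,[0,0,0],[0,0,0]],[0.05,[0,0,0],[0,0,0]],[0.05,[0,0,0],[0,0,0]],[0.05,[0,0,-0.02],[0,0,0]]]';python3 -m handwheel '[[0.085,[0,0,-0.04],[0,0,0]],[0.085,[0,0,-0.04],[0,0,0]],[0.085,[0,-0.01,-0.04],[0,0,0]],[0.085,[-0.01,-0.04,-0.02],[0,0,0]],[0.085,[0,0,0],[0,0,0]]]';python3 - <<'E'
from h import *
s=st();save("wrist","w4.png");np.save("c4.npy",calibration("wrist")["camera_from_world"])
E
```

```text
t: 6.75
tcp_pos: [0.5563, 0.0295, 0.0755]
tool_rot: [[1.0, -0.004, -0.006], [-0.004, -1.0, -0.001], [-0.006, 0.001, -1.0]]
wrist_force: [0.5, -0.0, 0.8]
gripper_width: 0.0498
t: 7.25
tcp_pos: [0.5499, 0.0832, 0.2219]
tool_rot: [[1.0, 0.0, 0.008], [0.0, -1.0, 0.003], [0.008, -0.003, -1.0]]
wrist_force: [-0.2, 0.3, -0.3]
gripper_width: 0.0848
t 7.25 tcp [0.5499 0.0832 0.2219] F [-0.2  0.3 -0.3] w 0.0848
[[1.0, 0.0, 0.008], [0.0, -1.0, 0.003], [0.008, -0.003, -1.0]] [ 0.442  0.271 -0.184  0.    -1.107  1.129]
```

View pics/w4.png

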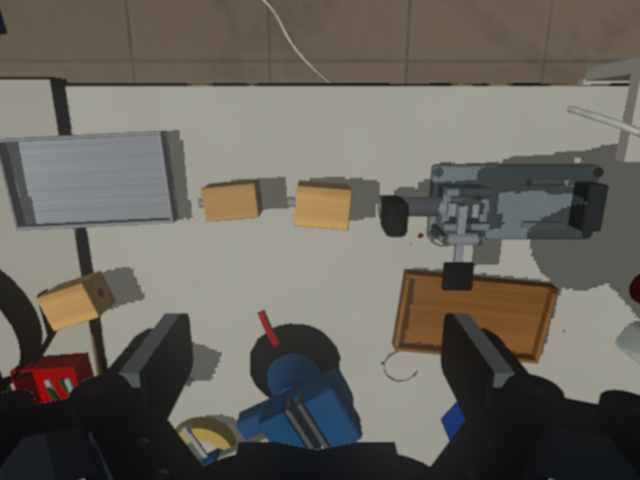

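Run:
```python
from h import *
from cal2 import C2
im=cv2.imread("pics/w4.png");c=dict(C2);c["camera_from_world"]=np.load("c4.npy")
z=lambda x0,y0,x1,y1,k:cv2.resize(im[y0:y1,x0:x1],None,fx=k,fy=k,interpolation=cv2.INTER_CUBIC)
cv2.imwrite("pics/z4.png",np.vstack([z(190,160,370,235,4.4),z(20,260,200,335,4.4)])[:600])
# fit: model of box projected to segmented mask
hsv=cv2.cvtColor(im,cv2.COLOR_BGR2HSV)
m=((hsv[:,:,0]>10)&(hsv[:,:,0]<20)&(hsv[:,:,1]>90)).astype(np.uint8)
n,l,s,cen=cv2.connectedComponentsWithStats(m)
for i in range(1,n):
    if s[i,4]>300: print(s[i],cen[i])
from scipy.optimize import minimize
def sil(x,y,a,w):
    P=[]
    for sx in(-1,1):
        for sy in(-1,1):
            for zz in(0,w):
                u=np.array([sx*w/2,sy*.022]);P.append(proj("wrist",[x+np.cos(a)*u[0]-np.sin(a)*u[1],y+np.sin(a)*u[0]+np.cos(a)*u[1],zz],c))
    return cv2.convexHull(np.array(P,np.float32))
def fit(i,x0):
    M=(l==i).astype(np.float32)
    x1,y1,w1,h1=s[i,:4];x1-=15;y1-=15;x1=max(x1,0)
    Mc=cv2.resize(M[y1:y1+h1+30,x1:x1+w1+30],None,fx=4,fy=4,interpolation=cv2.INTER_LINEAR)
    out=[]
    for w in(.028,.033):
        def cost(p):
            h=sil(p[0],p[1],p[2],w)-[x1,y1];R=np.zeros_like(Mc)
            cv2.fillConvexPoly(R,np.round((h*4+1.5)*16).astype(np.int32),1.0,shift=4)
            return np.abs(R-Mc).sum()/16
        r=min((minimize(cost,[x0[0],x0[1],a],method="Nelder-Mead",options=dict(initial_simplex=[[x0[0],x0[1],a],[x0[0]+.008,x0[1],a],[x0[0],x0[1]+.008,a],[x0[0],x0[1],a+.2]],maxiter=200)) for a in(0,.3)),key=lambda r:r.fun)
        out.append((w,np.round(r.x,4),round(r.fun,1)))
    return out
for i in range(1,n):
    if s[i,4]>800 and 150<cen[i][1]<330:
        p=unproj("wrist",*cen[i],.015,c);print(cen[i],p,fit(i,p))
```

```text
[ 201  181   59   40 1925] [230.44      200.9412987]
[ 294  182   58   48 2414] [322.54515327 205.06462303]
[ 393  270  165   93 9566] [474.29625758 312.30232072]
[  37  273   77   59 2726] [ 74.64013206 301.58107117]
[230.44      200.9412987] [0.55478351 0.15258809 0.015     ] [(0.028, array([0.5551, 0.1512, 0.1686]), np.float64(415.2)), (0.033, array([0.5561, 0.1505, 0.349 ]), np.float64(875.8))]
[322.54515327 205.06462303] [0.55127678 0.07663873 0.015     ] [(0.028, array([ 0.5507,  0.077 , -0.0955]), np.float64(259.4)), (0.033, array([ 0.5524,  0.0771, -0.1189]), np.float64(248.9))]
[474.29625758 312.30232072] [ 0.45423681 -0.05870747  0.015     ] [(0.028, array([ 0.458 , -0.0941,  0.2714]), np.float64(6939.9)), (0.033, array([ 0.4592, -0.0921,  0.0808]), np.float64(6363.3))]
[ 74.64013206 301.58107117] [0.46473309 0.29556651 0.015     ] [(0.028, array([0.4655, 0.2948, 0.2547]), np.float64(350.8)), (0.033, array([0.4665, 0.293 , 0.3838]), np.float64(352.4))]
```

View pics/z4.png

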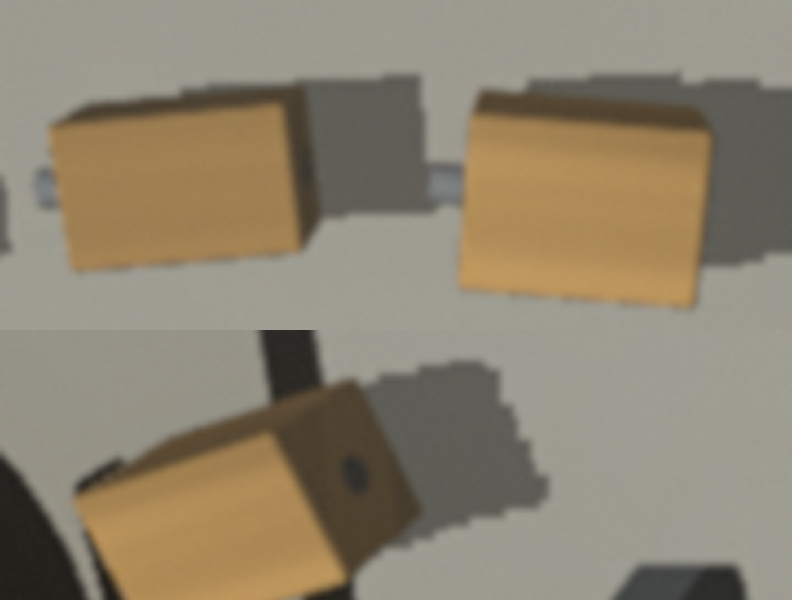

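```bash
python3 -m handwheel '[[0.085,[0.0025,-0.035,0],[0,0,0]],[0.085,[0.0025,-0.034,0],[0,0,0.149]],[0.085,[0,0,0.01],[0,0,0.149]],[0.085,[0,0,0.01],[0,0,0.149]],[0.085,[0,0,0.01],[0,0,0.149]]]';python3 -m handwheel '[[0.085,[0,0,0.01],[0,0,0.149]],[0.085,[0,0,0.01],[0,0,0.149]],[0.085,[0,0,0.01],[0,0,0.149]],[0.085,[0,0,0.01],[0,0,0.149]],[0.085,[0,0,0.01],[0,0,0.149]]]';python3 -m handwheel '[[0.085,[0,0,0.0],[0,0,0.149]],[0.085,[0,0,0.0],[0,0,0]],[0.085,[0,0,0],[0,0,0]],[0.085,[0,0,0],[0,0,0]],[0.085,[0,0,0],[0,0,0]]]';python3 - <<'E'
from h import *
s=st();save("wrist","w5.png");np.save("c5.npy",calibration("wrist")["camera_from_world"])
for p in [(.555,.152,.028),(.5555,-.107,.012)]: print(proj("wrist",p))
E
```

```text
t: 7.8
tcp_pos: [0.5531, 0.1484, 0.1858]
tool_rot: [[0.822, -0.569, -0.003], [-0.569, -0.822, -0.001], [-0.002, 0.003, -1.0]]
wrist_force: [0.8, 0.1, 0.1]
gripper_width: 0.0848
t: 8.3
tcp_pos: [0.5531, 0.1478, 0.1359]
tool_rot: [[0.217, -0.976, -0.003], [-0.976, -0.217, -0.001], [0.001, 0.003, -1.0]]
wrist_force: [-0.2, -0.4, 0.0]
gripper_width: 0.0853
t: 8.8
tcp_pos: [0.5538, 0.1487, 0.1379]
tool_rot: [[0.078, -0.997, 0.0], [-0.997, -0.078, 0.0], [-0.0, -0.0, -1.0]]
wrist_force: [-0.3, 0.1, 0.2]
gripper_width: 0.0852
t 8.80 tcp [0.5538 0.1487 0.1379] F [-0.3  0.1  0.2] w 0.0852
[[0.078, -0.997, 0.0], [-0.997, -0.078, 0.0], [-0.0, -0.0, -1.0]] [ 0.545  0.382 -0.251 -0.    -0.938 -0.467]
[313.95214613 244.20977828]
[ 353.90656535 -279.01341477]
```

View pics/w5.png

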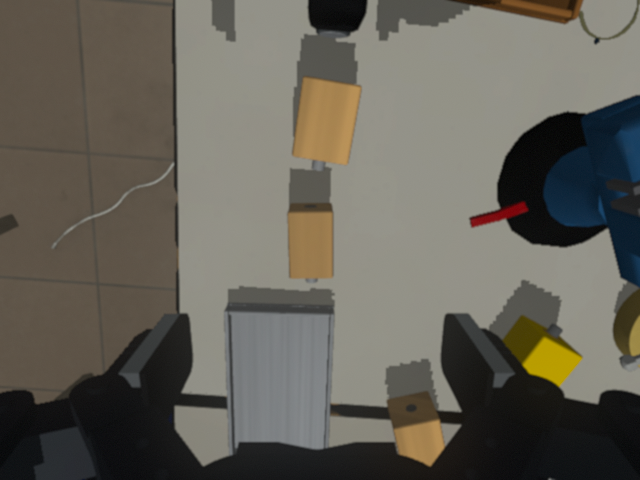

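```bash
python3 -m handwheel '[[0.06,[-0.003,-0.0015,0.04],[0,0,0]],[0.06,[0,0,0.04],[0,0,0]],[0.06,[0,0,0.03],[0,0,0]],[0.06,[0,0,0.011],[0,0,0]],[0.06,[0,0,0],[0,0,0]]]' 50;python3 -m handwheel '[[0,[0,0,0],[0,0,0]],[0,[0,0,0],[0,0,0]],[0,[0,0,0],[0,0,0]],[0,[0,0,0],[0,0,0]],[0,[0,0,0],[0,0,0]]]' 50
```

```text
t: 9.35
tcp_pos: [0.5544, 0.1514, 0.0155]
tool_rot: [[0.077, -0.997, -0.003], [-0.997, -0.077, -0.002], [0.002, 0.003, -1.0]]
wrist_force: [-0.7, 1.2, 0.6]
gripper_width: 0.0598
t: 9.85
tcp_pos: [0.5565, 0.1526, 0.019]
tool_rot: [[0.078, -0.997, 0.004], [-0.997, -0.078, 0.002], [-0.001, -0.004, -1.0]]
wrist_force: [-1.2, 1.4, 6.4]
gripper_width: 0.0264
```

```bash
python3 -m handwheel '[[0,[0,0,-0.02],[0,0,0]],[0,[0,0,-0.035],[0,0,0]],[0,[0,0,-0.035],[0,0,0.039]],[0,[0,0,-0.02],[0,0,0.039]],[0,[0,0,0],[0,0,0]]]' 50;python3 - <<'E'
from h import *
s=st();save("wrist","w6.png")
E
```

```text
t: 10.35
tcp_pos: [0.557, 0.1528, 0.1309]
tool_rot: [[-0.001, -1.0, 0.007], [-1.0, 0.001, 0.004], [-0.004, -0.007, -1.0]]
wrist_force: [0.5, 0.6, -1.8]
gripper_width: 0.0264
t 10.35 tcp [0.557  0.1528 0.1309] F [ 0.5  0.6 -1.8] w 0.0264
[[-0.001, -1.0, 0.007], [-1.0, 0.001, 0.004], [-0.004, -0.007, -1.0]] [ 0.548  0.392 -0.255  0.001 -0.916 -0.55 ]
```

View pics/w6.png

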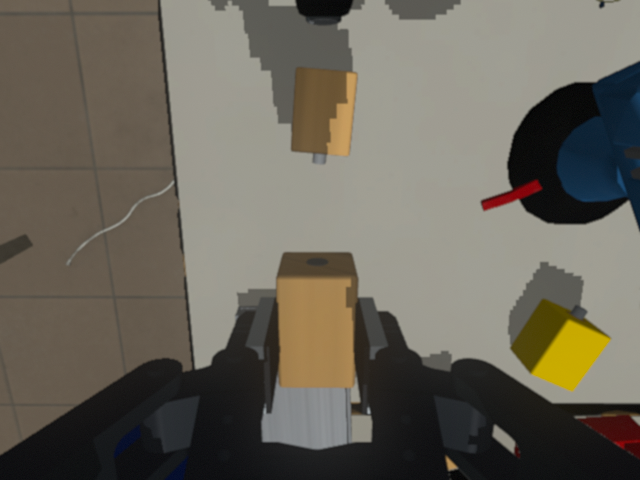

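```bash
python3 -m handwheel '[[0,[0.04,0,0],[0,0,0]],[0,[0.048,0,0],[0,0,0]],[0,[0.048,0,0],[0,0,0]],[0,[0.048,0,0],[0,0,0]],[0,[0.036,0.0,0],[0,0,0]]]' ;python3 -m handwheel '[[0,[0.035,0,0],[0,0,0]],[0,[0,0,0],[0,0,0]],[0,[0,0,0],[0,0,0]],[0,[0,0,0],[0,0,0]],[0,[0,0,0],[0,0,0]]]' ;python3 - <<'E'
from h import *
s=st();save("wrist","w7.png",(170,120,500,420),2)
print([np.round(proj("wrist",p),0) for p in [(.5555-.01525,-.107-.017,.0215),(.5555+.01525,-.107-.017,.0215),(.5555-.019,-.129,.034),(.5555+.019,-.129,.034)]])
E
```

```text
t: 10.9
tcp_pos: [0.553, -0.0706, 0.1249]
tool_rot: [[-0.002, -1.0, -0.004], [-1.0, 0.002, -0.0], [0.0, 0.004, -1.0]]
wrist_force: [0.1, 0.7, -0.5]
gripper_width: 0.0268
t: 11.4
tcp_pos: [0.5546, -0.102, 0.1264]
tool_rot: [[0.001, -1.0, -0.001], [-1.0, -0.001, 0.0], [-0.0, 0.001, -1.0]]
wrist_force: [0.0, -0.2, -0.2]
gripper_width: 0.0261
t 11.40 tcp [ 0.5546 -0.102   0.1264] F [ 0.  -0.2 -0.2] w 0.0261
[[0.001, -1.0, -0.001], [-1.0, -0.001, 0.0], [-0.0, 0.001, -1.0]] [ 0.105  0.38  -0.287 -0.    -0.904 -0.104]
[array([341., 206.]), array([289., 206.]), array([349., 201.]), array([281., 201.])]
```

View pics/w7.png

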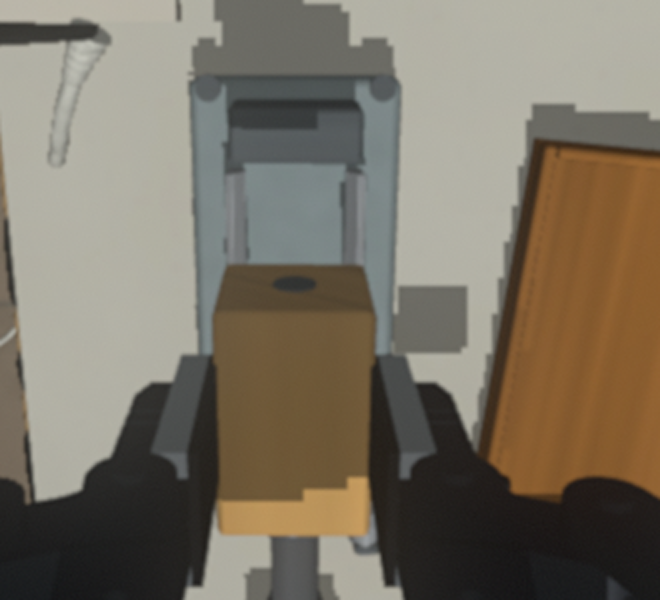

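Run:
```python
from h import *
print(unproj("wrist",317.75,252.5,.1075),unproj("wrist",317.2,201.5,.034),unproj("wrist",317.75,275,.1355))
```

```text
[ 0.55432287 -0.12256598  0.1075    ] [ 0.55425001 -0.12889538  0.034     ] [ 0.5544726  -0.12367343  0.1355    ]
```

```bash
python3 -m handwheel '[[0,[0.004,0,0.03],[0,0,0]],[0,[0,0,0.035],[0,0,0]],[0,[0,0,0.015],[0,0,0]],[0,[0,0,0.006],[0,0,0]],[0,[0,0,0.004],[0,0,0]]]' ;python3 -m handwheel '[[0,[0,0,0.002],[0,0,0]],[0,[0,0,0.002],[0,0,0]],[0,[0,0,0.001],[0,0,0]],[0,[0,0,0],[0,0,0]],[0,[0,0,0],[0,0,0]]]';python3 - <<'E'
from h import *
s=st();save("wrist","w8.png",(170,120,500,420),2)
E
```

```text
t: 11.95
tcp_pos: [0.5552, -0.1065, 0.0367]
tool_rot: [[0.0, -1.0, 0.0], [-1.0, -0.0, -0.0], [0.0, -0.0, -1.0]]
wrist_force: [0.8, -0.3, -0.2]
gripper_width: 0.0265
t: 12.45
tcp_pos: [0.5551, -0.1071, 0.0322]
tool_rot: [[-0.001, -1.0, 0.001], [-1.0, 0.001, 0.0], [-0.0, -0.001, -1.0]]
wrist_force: [0.3, 0.4, -0.8]
gripper_width: 0.0262
t 12.45 tcp [ 0.5551 -0.1071  0.0322] F [ 0.3  0.4 -0.8] w 0.0262
[[-0.001, -1.0, 0.001], [-1.0, 0.001, 0.0], [-0.0, -0.001, -1.0]] [ 0.096  0.505 -0.375  0.    -0.69  -0.097]
```

View pics/w8.png

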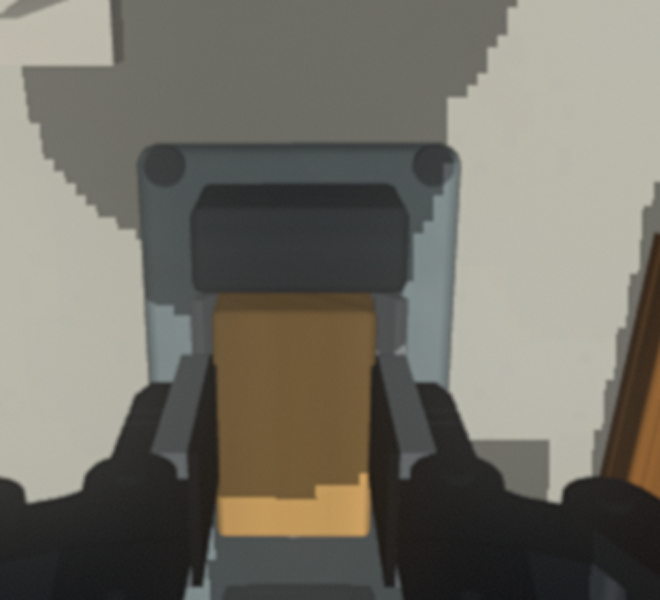

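```bash
python3 -m handwheel '[[0,[0,0,0.002],[0,0,0]],[0,[0,0,0],[0,0,0]],[0.045,[0,0,0],[0,0,0]],[0.045,[0,0,0],[0,0,0]],[0.045,[0,0,0],[0,0,0]]]' ;python3 -m handwheel '[[0.06,[0,0,-0.02],[0,0,0]],[0.06,[0,0,-0.04],[0,0,0]],[0.06,[0,0,-0.035],[0,0,0]],[0.06,[0,0,0],[0,0,0]],[0.06,[0,0,0],[0,0,0]]]';python3 - <<'E'
from h import *
s=st();save("wrist","w9.png",(170,120,500,420),2)
print(unproj("wrist",316,243,.04))
E
```

```text
t: 13.0
tcp_pos: [0.5549, -0.1072, 0.0297]
tool_rot: [[-0.001, -1.0, 0.0], [-1.0, 0.001, -0.0], [0.0, -0.0, -1.0]]
wrist_force: [-0.2, 0.7, 0.1]
gripper_width: 0.0452
t: 13.5
tcp_pos: [0.5551, -0.107, 0.1255]
tool_rot: [[-0.001, -1.0, 0.002], [-1.0, 0.001, 0.001], [-0.001, -0.002, -1.0]]
wrist_force: [-0.1, 0.5, -0.0]
gripper_width: 0.0602
t 13.50 tcp [ 0.5551 -0.107   0.1255] F [-0.1  0.5 -0. ] w 0.0602
[[-0.001, -1.0, 0.002], [-1.0, 0.001, 0.001], [-0.001, -0.002, -1.0]] [ 0.096  0.382 -0.286 -0.    -0.9   -0.097]
[ 0.55437773 -0.11220576  0.04      ]
```

View pics/w9.png

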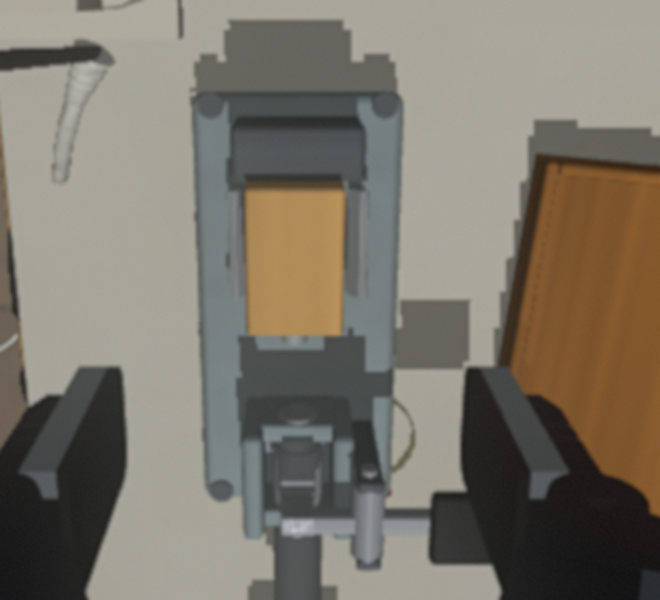

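```bash
python3 -m handwheel '[[0,[-0.04,0.026,0],[0,0,0]],[0,[-0.039,0.026,0],[0,0,0]],[0,[0,0,0.03],[0,0,0]],[0,[0,0,0.03],[0,0,0]],[0,[0,0,0],[0,0,0]]]' ;python3 - <<'E'
from h import *
s=st();save("wrist","w10.png");save("scene","s10.png",(260,150,420,270),4)
E
```

```text
t: 14.05
tcp_pos: [0.4987, -0.0285, 0.0604]
tool_rot: [[-0.001, -1.0, -0.011], [-1.0, 0.001, -0.002], [0.002, 0.011, -1.0]]
wrist_force: [-0.1, 0.5, 0.2]
gripper_width: -0.0
t 14.05 tcp [ 0.4987 -0.0285  0.0604] F [-0.1  0.5  0.2] w -0.0000
[[-0.001, -1.0, -0.011], [-1.0, 0.001, -0.002], [0.002, 0.011, -1.0]] [ 0.268  0.381 -0.505 -0.001 -0.696 -0.268]
```

View pics/w10.png

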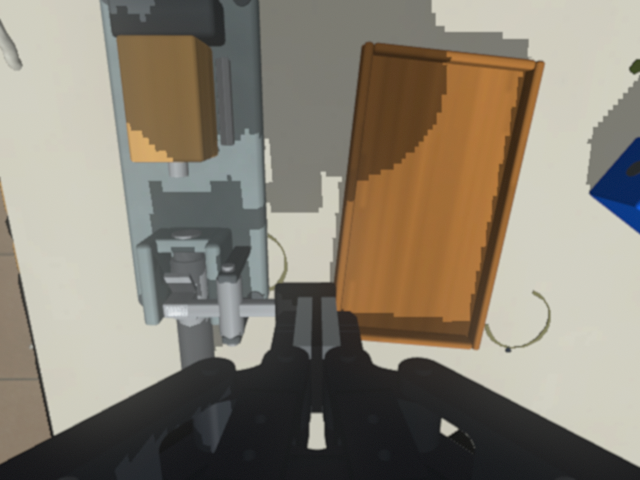

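View pics/s10.png

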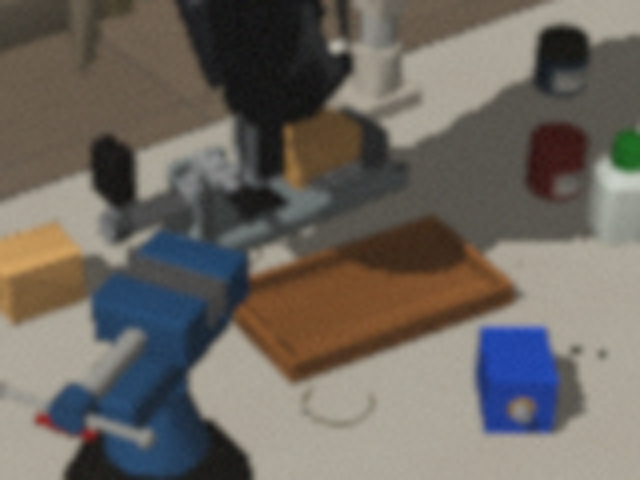

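```bash
python3 -m handwheel '[[0,[0,0,0.01],[0,0,0]],[0,[0,0,0.006],[0,0,0]],[0,[0,0,0.005],[0,0,0]],[0,[0,0,0.003],[0,0,0]],[0,[0,0,0],[0,0,0]]]' ;python3 - <<'E'
from h import *
s=st();save("wrist","w11.png",(80,0,400,280),2.1)
E
```

```text
t: 14.65
tcp_pos: [0.5037, -0.0283, 0.0416]
tool_rot: [[-0.001, -1.0, 0.002], [-1.0, 0.001, -0.0], [0.0, -0.002, -1.0]]
wrist_force: [-0.7, -0.2, 5.8]
gripper_width: -0.0
t 14.65 tcp [ 0.5037 -0.0283  0.0416] F [-0.7 -0.2  5.8] w -0.0000
[[-0.001, -1.0, 0.002], [-1.0, 0.001, -0.0], [0.0, -0.002, -1.0]] [ 0.266  0.413 -0.52   0.001 -0.636 -0.268]
```

View pics/w11.png

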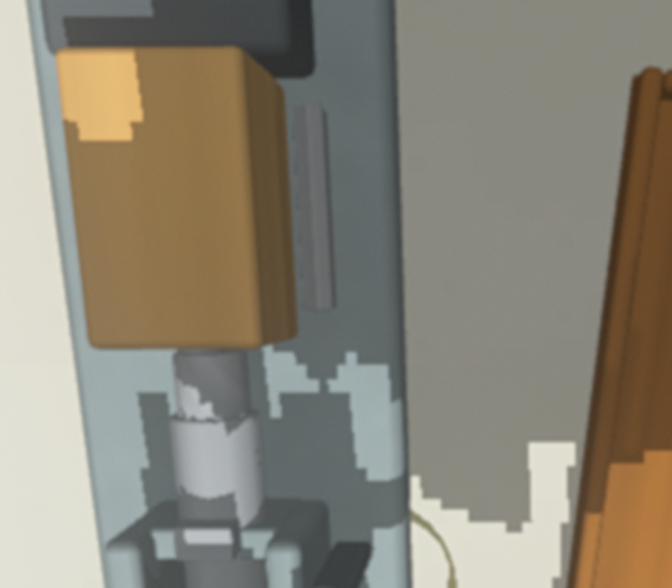

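```bash
python3 -m handwheel '[[0,[0,0,-0.03],[0,0,0]],[0.06,[0,0,-0.04],[0,0,0]],[0.06,[0.04,-0.026,-0.01],[0,0,0]],[0.06,[0.037,-0.0255,0],[0,0,0]],[0.06,[0,0,0],[0,0,0]]]' ;python3 - <<'E'
from h import *
s=st();save("wrist","w12.png",(170,120,500,420),2)
E
```

```text
t: 15.2
tcp_pos: [0.5573, -0.1085, 0.1217]
tool_rot: [[-0.005, -1.0, 0.004], [-1.0, 0.005, -0.0], [0.0, -0.004, -1.0]]
wrist_force: [-1.1, 0.9, 0.3]
gripper_width: 0.0582
t 15.20 tcp [ 0.5573 -0.1085  0.1217] F [-1.1  0.9  0.3] w 0.0582
[[-0.005, -1.0, 0.004], [-1.0, 0.005, -0.0], [0.0, -0.004, -1.0]] [ 0.094  0.389 -0.287  0.001 -0.89  -0.1  ]
```

View pics/w12.png

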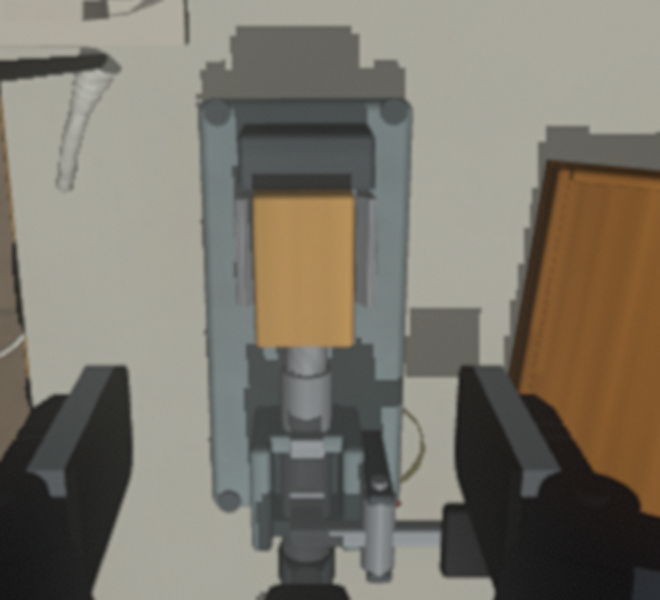

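```bash
python3 -m handwheel '[[0.06,[0,0,0.035],[0,0,0]],[0.06,[0,0,0.035],[0,0,0]],[0.06,[0,0,0.02],[0,0,0]],[0.06,[0,0,0.004],[0,0,0]],[0.06,[0,0,0],[0,0,0]]]' ;python3 -m handwheel '[[0,[0,0,0],[0,0,0]],[0,[0,0,0],[0,0,0]],[0,[0,0,0],[0,0,0]],[0,[0,0,0],[0,0,0]],[0,[0,0,0],[0,0,0]]]' 50; python3 -m handwheel '[[0,[0,0,-0.01],[0,0,0]],[0,[0,0,-0.03],[0,0,0]],[0,[0,0,-0.035],[0,0,0]],[0,[0,0,-0.02],[0,0,0]],[0,[0,0,0],[0,0,0]]]'
python3 - <<'E'
from h import *
s=st();save("wrist","w13.png")
E
```

```text
t: 15.75
tcp_pos: [0.5538, -0.1048, 0.0265]
tool_rot: [[-0.0, -1.0, -0.001], [-1.0, 0.0, -0.0], [0.0, 0.001, -1.0]]
wrist_force: [0.6, 0.7, 0.3]
gripper_width: 0.0598
t: 16.25
tcp_pos: [0.5551, -0.1049, 0.0283]
tool_rot: [[-0.001, -1.0, 0.002], [-1.0, 0.001, 0.0], [-0.0, -0.002, -1.0]]
wrist_force: [-2.0, 2.9, 5.4]
gripper_width: 0.0266
t: 16.75
tcp_pos: [0.5564, -0.1053, 0.1258]
tool_rot: [[-0.001, -1.0, 0.008], [-1.0, 0.001, 0.0], [-0.0, -0.008, -1.0]]
wrist_force: [1.0, 0.2, -1.6]
gripper_width: 0.0268
t 16.75 tcp [ 0.5564 -0.1053  0.1258] F [ 1.   0.2 -1.6] w 0.0268
[[-0.001, -1.0, 0.008], [-1.0, 0.001, 0.0], [-0.0, -0.008, -1.0]] [ 0.099  0.381 -0.288  0.001 -0.894 -0.101]
```

View pics/w13.png

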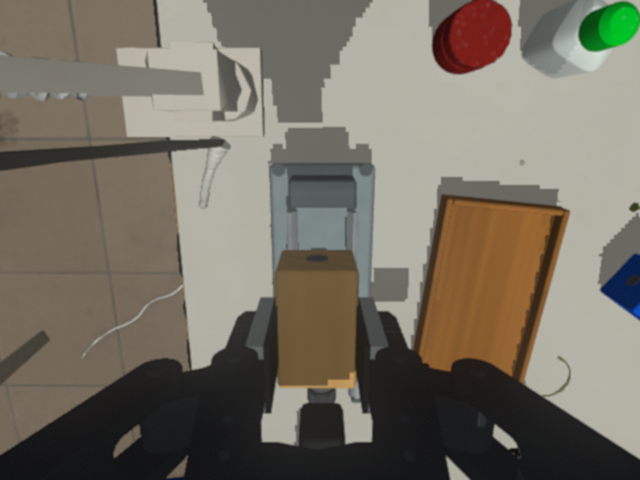

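Run:
```python
from h import *
from cal2 import C2
P=np.array([unproj("wrist",u,v,.014,C2) for u,v in [(266,272),(408,285),(397,358),(260,347)]]);print(np.round(P,4),P.mean(0))
P=np.array([unproj("wrist",u,v,.014) for u,v in [(446,196),(569,211)]]);print(np.round(P,4))
```

```text
[[ 0.4972  0.0017  0.014 ]
 [ 0.4837 -0.1298  0.014 ]
 [ 0.4066 -0.1235  0.014 ]
 [ 0.4194  0.0105  0.014 ]] [ 0.45171171 -0.0602699   0.014     ]
[[ 0.4781 -0.1319  0.014 ]
 [ 0.4034 -0.1227  0.014 ]]
```

```bash
python3 -m handwheel '[[0,[-0.007,0.04,0],[0,0,0]],[0,[-0.007,0.04,0],[0,0,0]],[0,[0,0.03,0.02],[0,0,0]],[0,[0,0,0.03],[0,0,0.095]],[0,[0,0,0],[0,0,0]]]' 50; python3 -m handwheel '[[0,[0,0,0.03],[0,0,0]],[0,[0,0,0.018],[0,0,0]],[0,[0,0,0.003],[0,0,0]],[0,[0,0,0],[0,0,0]],[0,[0,0,0],[0,0,0]]]'
python3 - <<'E'
from h import *
s=st();save("wrist","w14.png")
E
```

```text
t: 17.3
tcp_pos: [0.4399, -0.0914, 0.0685]
tool_rot: [[-0.097, -0.995, -0.01], [-0.995, 0.097, -0.001], [0.002, 0.01, -1.0]]
wrist_force: [-0.6, -0.4, -1.1]
gripper_width: 0.0263
t: 17.8
tcp_pos: [0.4453, -0.091, 0.0213]
tool_rot: [[-0.095, -0.996, 0.001], [-0.996, 0.095, -0.0], [-0.0, -0.001, -1.0]]
wrist_force: [-0.3, 0.6, -0.1]
gripper_width: 0.0266
t 17.80 tcp [ 0.4453 -0.091   0.0213] F [-0.3  0.6 -0.1] w 0.0266
[[-0.095, -0.996, 0.001], [-0.996, 0.095, -0.0], [-0.0, -0.001, -1.0]] [ 0.158  0.387 -0.657  0.    -0.525 -0.253]
```

View pics/w14.png

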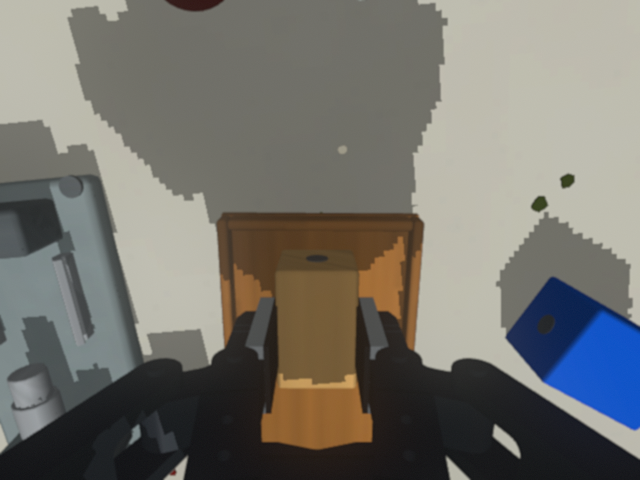

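```bash
python3 -m handwheel '[[0.042,[0,0,0],[0,0,0]],[0.042,[0,0,0],[0,0,0]],[0.042,[0,0,0],[0,0,0]],[0.042,[0,0,-0.04],[0,0,0]],[0.06,[0,0,-0.04],[0,0,0]]]' 50; python3 -m handwheel '[[0.085,[0,-0.045,-0.02],[0,0,0]],[0.085,[0,-0.045,-0.02],[0,0,0]],[0.085,[-0.045,0,0],[0,0,0]],[0.085,[-0.045,0,0],[0,0,0]],[0.085,[-0.045,0,0],[0,0,0]]]';python3 -m handwheel '[[0.085,[-0.040,0,0],[0,0,0]],[0.085,[0,0,0],[0,0,0]],[0.085,[0,0,0],[0,0,0]],[0.085,[0,0,0],[0,0,0]],[0.085,[0,0,0],[0,0,0]]]'
python3 - <<'E'
from h import *
s=st();save("wrist","w15.png");print(proj("wrist",(.551,.077,.033)))
np.save("c15.npy",calibration("wrist")["camera_from_world"])
E
```

```text
t: 18.35
tcp_pos: [0.4433, -0.0912, 0.1009]
tool_rot: [[-0.096, -0.995, -0.004], [-0.995, 0.096, -0.001], [0.001, 0.004, -1.0]]
wrist_force: [0.6, -0.2, -1.1]
gripper_width: 0.0551
t: 18.85
tcp_pos: [0.5469, 0.0358, 0.1409]
tool_rot: [[-0.097, -0.995, 0.0], [-0.995, 0.097, 0.0], [-0.0, -0.0, -1.0]]
wrist_force: [1.4, 0.4, -0.2]
gripper_width: 0.085
t: 19.35
tcp_pos: [0.5504, 0.0734, 0.1408]
tool_rot: [[-0.097, -0.995, -0.0], [-0.995, 0.097, -0.0], [0.0, 0.0, -1.0]]
wrist_force: [-0.8, 0.1, -0.3]
gripper_width: 0.0851
t 19.35 tcp [0.5504 0.0734 0.1408] F [-0.8  0.1 -0.3] w 0.0851
[[-0.097, -0.995, -0.0], [-0.995, 0.097, -0.0], [0.0, 0.0, -1.0]] [ 0.425  0.351 -0.291 -0.    -0.929 -0.522]
[316.0668633  245.91150108]
```

View pics/w15.png

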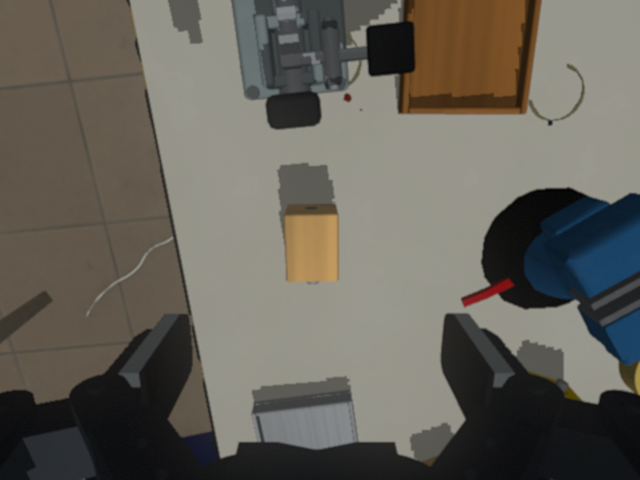

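```bash
python3 -m handwheel '[[0.06,[-0.003,-0.002,0.04],[0,0,0]],[0.06,[0,0,0.04],[0,0,0]],[0.06,[0,0,0.03],[0,0,0]],[0.06,[0,0,0.014],[0,0,0]],[0.06,[0,0,0],[0,0,0]]]' 50;python3 -m handwheel '[[0,[0,0,0],[0,0,0]],[0,[0,0,0],[0,0,0]],[0,[0,0,0],[0,0,0]],[0,[0,0,0],[0,0,0]],[0,[0,0,0],[0,0,0]]]' 50
```

```text
t: 19.9
tcp_pos: [0.5513, 0.0758, 0.0145]
tool_rot: [[-0.098, -0.995, -0.005], [-0.995, 0.098, -0.002], [0.003, 0.005, -1.0]]
wrist_force: [-0.2, -0.4, 0.5]
gripper_width: 0.0602
t: 20.4
tcp_pos: [0.554, 0.0776, 0.0184]
tool_rot: [[-0.095, -0.995, 0.003], [-0.995, 0.095, 0.001], [-0.001, -0.003, -1.0]]
wrist_force: [-0.6, 0.7, 5.7]
gripper_width: 0.032
```

Run:
```python
from h import *
from cal2 import C2
c=dict(C2);c["camera_from_world"]=np.load("c4.npy")
P=np.array([unproj("wrist",u,v,.014,c) for u,v in [(2,142),(171,131),(176,221),(18,228)]]);print(np.round(P,4),P.mean(0))
c["camera_from_world"]=np.load("c5.npy")
P=np.array([unproj("wrist",u,v,.014,c) for u,v in [(227,308),(333,305)]]);print(np.round(P,4),P.mean(0))
```

```text
[[0.6023 0.332  0.014 ]
 [0.6106 0.1966 0.014 ]
 [0.5376 0.1994 0.014 ]
 [0.5316 0.3332 0.014 ]] [0.57052301 0.26528066 0.014     ]
[[0.6103 0.2059 0.014 ]
 [0.5386 0.1982 0.014 ]] [0.57442529 0.20203391 0.014     ]
```

```bash
python3 -m handwheel '[[0,[0,0,-0.04],[0,0,0]],[0,[0,0,-0.03],[0,0,0]],[0,[-0.045,-0.001,0],[0,0,0]],[0,[-0.045,-0.001,0],[0,0,0]],[0,[-0.045,-0.001,0],[0,0,0]]]' 50;python3 -m handwheel '[[0,[-0.023,0,0],[0,0,-0.149]],[0,[0,0,0.02],[0,0,0]],[0,[0,0,0.02],[0,0,0]],[0,[0,0,0],[0,0,0]],[0,[0,0,0],[0,0,0]]]'
python3 - <<'E'
from h import *
s=st();save("wrist","w16.png")
E
```

```text
t: 20.9
tcp_pos: [0.5687, 0.2126, 0.0874]
tool_rot: [[-0.097, -0.995, 0.0], [-0.995, 0.097, 0.001], [-0.001, -0.0, -1.0]]
wrist_force: [1.1, -0.4, -0.8]
gripper_width: 0.0319
t: 21.4
tcp_pos: [0.5709, 0.2342, 0.0467]
tool_rot: [[0.053, -0.999, -0.001], [-0.999, -0.053, -0.001], [0.001, 0.001, -1.0]]
wrist_force: [0.2, 0.3, -0.8]
gripper_width: 0.0316
t 21.40 tcp [0.5709 0.2342 0.0467] F [ 0.2  0.3 -0.8] w 0.0316
[[0.053, -0.999, -0.001], [-0.999, -0.053, -0.001], [0.001, 0.001, -1.0]] [ 0.651  0.553 -0.228  0.    -0.791 -0.598]
```

View pics/w16.png

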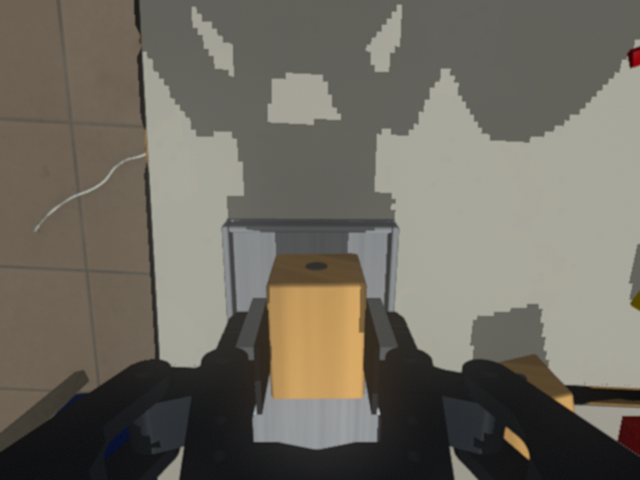

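```bash
python3 -m handwheel '[[0,[0,0,0.018],[0,0,0]],[0,[0,0,0.007],[0,0,0]],[0,[0,0,0],[0,0,0]],[0.05,[0,0,0],[0,0,0]],[0.05,[0,0,0],[0,0,0]]]' ;python3 -m handwheel '[[0.05,[0,0,-0.03],[0,0,0]],[0.06,[0,0,-0.045],[0,0,0]],[0.085,[-0.022,0.034,-0.02],[0,0,0]],[0.085,[-0.022,0.034,-0.02],[0,0,0]],[0.085,[-0.022,0.034,0],[0,0,-0.125]]]' ; python3 -m handwheel '[[0.085,[0,0,0],[0,0,-0.125]],[0.085,[0,0,0],[0,0,0]],[0.085,[0,0,0],[0,0,0]],[0.085,[0,0,0],[0,0,0]],[0.085,[0,0,0],[0,0,0]]]'
python3 - <<'E'
from h import *
s=st();save("wrist","w17.png");print(proj("wrist",(.465,.294,.03)))
E
```

```text
t: 21.95
tcp_pos: [0.5716, 0.2345, 0.0227]
tool_rot: [[0.053, -0.999, 0.001], [-0.999, -0.053, 0.001], [-0.001, -0.001, -1.0]]
wrist_force: [-0.6, 0.3, 0.2]
gripper_width: 0.0501
t: 22.45
tcp_pos: [0.4664, 0.2966, 0.1407]
tool_rot: [[0.18, -0.984, 0.006], [-0.984, -0.18, 0.005], [-0.004, -0.007, -1.0]]
wrist_force: [-0.6, 0.9, -0.2]
gripper_width: 0.0852
t: 22.95
tcp_pos: [0.4663, 0.2943, 0.1366]
tool_rot: [[0.296, -0.955, -0.0], [-0.955, -0.296, -0.0], [0.0, 0.0, -1.0]]
wrist_force: [-0.0, -0.1, -0.4]
gripper_width: 0.0851
t 22.95 tcp [0.4663 0.2943 0.1366] F [-0.  -0.1 -0.4] w 0.0851
[[0.296, -0.955, -0.0], [-0.955, -0.296, -0.0], [0.0, 0.0, -1.0]] [ 0.857  0.35  -0.306  0.    -0.916 -0.557]
[318.08772587 240.84496247]
```

View pics/w17.png

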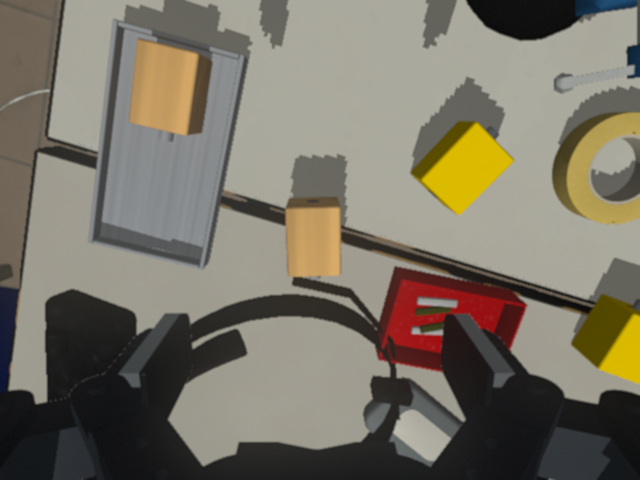

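```bash
python3 -m handwheel '[[0.046,[0.001,-0.0015,0.03],[0,0,0]],[0.046,[0,0,0.03],[0,0,0]],[0.046,[0,0,0.03],[0,0,0]],[0.046,[0,0,0.022],[0,0,0]],[0.046,[0,0,0.006],[0,0,0]]]' 50;python3 -m handwheel '[[0.046,[0,0,0],[0,0,0]],[0,[0,0,0],[0,0,0]],[0,[0,0,0],[0,0,0]],[0,[0,0,0],[0,0,0]],[0,[0,0,0],[0,0,0]]]' 50
```

```text
t: 23.5
tcp_pos: [0.4665, 0.2927, 0.0161]
tool_rot: [[0.297, -0.955, -0.004], [-0.955, -0.297, -0.004], [0.003, 0.005, -1.0]]
wrist_force: [-0.4, 0.0, 0.1]
gripper_width: 0.0461
t: 24.0
tcp_pos: [0.468, 0.2949, 0.02]
tool_rot: [[0.299, -0.954, 0.002], [-0.954, -0.299, 0.002], [-0.001, -0.002, -1.0]]
wrist_force: [-0.4, 0.4, 4.3]
gripper_width: 0.0315
```

```bash
python3 -m handwheel '[[0,[0,0,-0.04],[0,0,0]],[0,[0,0,-0.035],[0,0,0]],[0,[0.014,-0.046,0],[0,0,0]],[0,[0.014,-0.046,0],[0,0,0]],[0,[0,-0.004,0],[0,0,0.122]]]' 50;python3 -m handwheel '[[0,[0,0,0.01],[0,0,0.122]],[0,[0,0,0.02],[0,0,0]],[0,[0,0,0],[0,0,0]],[0,[0,0,0],[0,0,0]],[0,[0,0,0],[0,0,0]]]'
python3 - <<'E'
from h import *
s=st();save("wrist","w18.png")
E
```

```text
t: 24.5
tcp_pos: [0.572, 0.2964, 0.0941]
tool_rot: [[0.175, -0.985, 0.004], [-0.985, -0.175, 0.002], [-0.001, -0.004, -1.0]]
wrist_force: [-0.4, -1.8, -1.3]
gripper_width: 0.0314
t: 25.0
tcp_pos: [0.5679, 0.2967, 0.0649]
tool_rot: [[0.06, -0.998, 0.001], [-0.998, -0.06, 0.001], [-0.001, -0.001, -1.0]]
wrist_force: [-0.0, 0.2, -0.2]
gripper_width: 0.0318
t 25.00 tcp [0.5679 0.2967 0.0649] F [-0.   0.2 -0.2] w 0.0318
[[0.06, -0.998, 0.001], [-0.998, -0.06, 0.001], [-0.001, -0.001, -1.0]] [ 0.734  0.562 -0.152  0.    -0.856 -0.674]
```

View pics/w18.png

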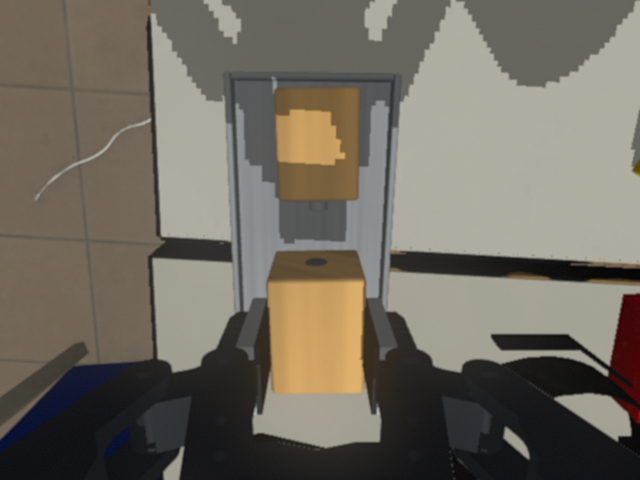

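Run:
```python
from h import *
print(unproj("wrist",312,74,.014),unproj("wrist",312,84,.003),unproj("wrist",316,435,0),unproj("wrist",316,400,0.0),proj("wrist",(.568,.333,.014)),unproj("wrist",316,250,.045))
```

```text
[0.57515577 0.20757422 0.014     ] [0.57508259 0.21078466 0.003     ] [5.61953423e-01 4.02619445e-01 2.77555756e-17] [0.5633629 0.3787577 0.       ] [312.1600837 340.012258 ] [0.56942559 0.27551637 0.045     ]
```

```bash
python3 -m handwheel '[[0,[0,0,0.025],[0,0,0]],[0,[0,0,0.012],[0,0,0]],[0,[0,0,0.005],[0,0,0]],[0,[0,0,0],[0,0,0]],[0.05,[0,0,0],[0,0,0]]]' ;python3 -m handwheel '[[0.05,[0,0,0],[0,0,0]],[0.05,[0,0,0],[0,0,0]],[0.06,[0,0,-0.04],[0,0,0]],[0.06,[0,0,-0.05],[0,0,0]],[0.06,[0,0,-0.05],[0,0,0]]]'
python3 - <<'E'
from h import *
s=st();save("wrist","w19.png");save("top","t19.png",(170,130,450,270),2.8);save("scene","s19.png",(130,130,450,320),2.5)
E
```

```text
t: 25.55
tcp_pos: [0.5678, 0.2966, 0.0226]
tool_rot: [[0.059, -0.998, 0.001], [-0.998, -0.059, 0.001], [-0.001, -0.001, -1.0]]
wrist_force: [0.1, -0.1, -0.3]
gripper_width: 0.0447
t: 26.05
tcp_pos: [0.5672, 0.2959, 0.1629]
tool_rot: [[0.059, -0.998, -0.001], [-0.998, -0.059, -0.001], [0.001, 0.001, -1.0]]
wrist_force: [1.6, 0.6, 0.3]
gripper_width: 0.0596
t 26.05 tcp [0.5672 0.2959 0.1629] F [1.6 0.6 0.3] w 0.0596
[[0.059, -0.998, -0.001], [-0.998, -0.059, -0.001], [0.001, 0.001, -1.0]] [ 0.733  0.462 -0.048  0.    -1.063 -0.674]
```

View pics/w19.png

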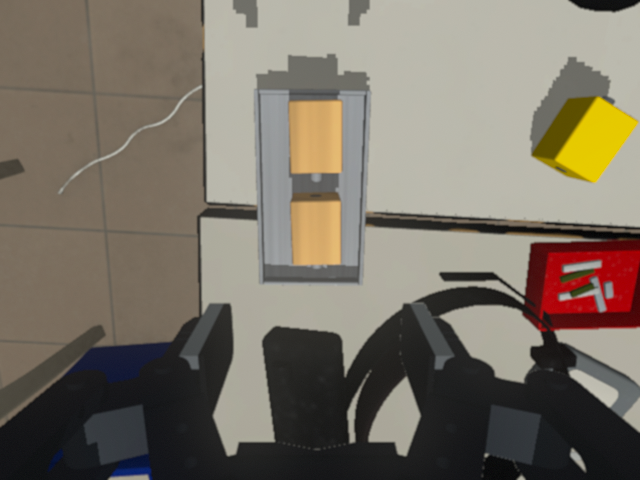

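View pics/t19.png

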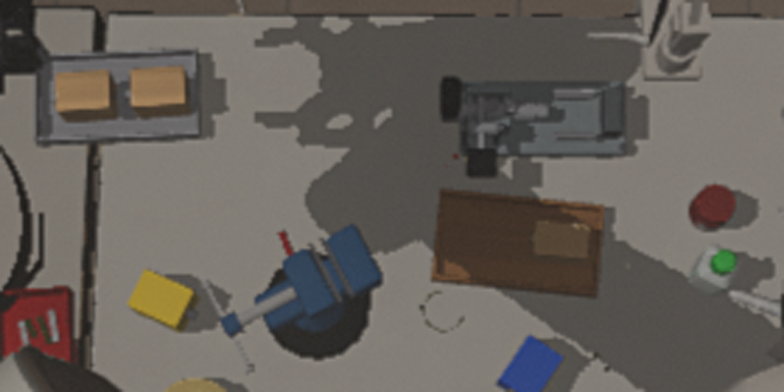

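View pics/s19.png

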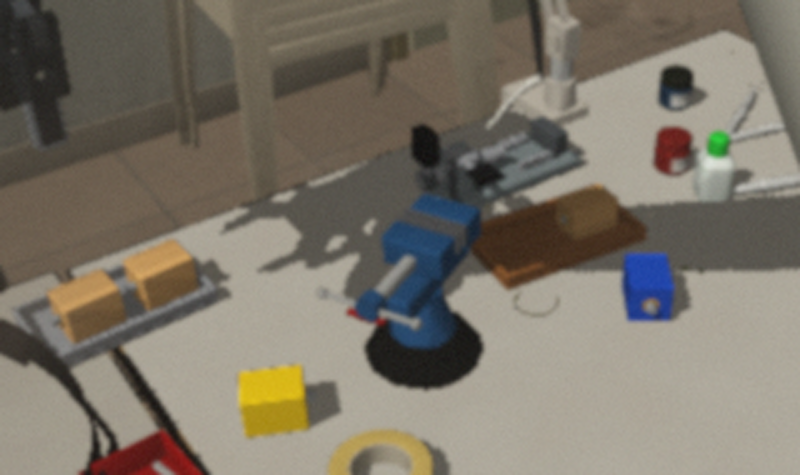

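```bash
python3 -m handwheel '[[0.06,[0.046,0.008,-0.01],[0,0,0]],[0.06,[0.046,0.008,-0.01],[0,0,0]],[0.06,[0.046,0.014,-0.01],[0,0,0]],[0.06,[0.046,0.014,0],[0,0,0]],[0.06,[0.046,0.014,0],[0,0,-0.149]]]' ;python3 -m handwheel '[[0.06,[0,0,0],[0,0,-0.149]],[0.06,[0,0,0],[0,0,-0.149]],[0.06,[0,0,0],[0,0,-0.149]],[0.06,[0,0,0],[0,0,-0.149]],[0.06,[0,0,0],[0,0,-0.149]]]' ;python3 -m handwheel '[[0.06,[0,0,0],[0,0,-0.149]],[0.06,[0,0,0],[0,0,-0.149]],[0.06,[0,0,0],[0,0,-0.149]],[0.06,[0,0,0],[0,0,-0.149]],[0.06,[0,0,0],[0,0,0]]]'
python3 - <<'E'
from h import *
s=st();save("wrist","w20.png")
E
```

```text
t: 26.7
tcp_pos: [0.5219, 0.0616, 0.1909]
tool_rot: [[0.21, -0.978, -0.002], [-0.978, -0.21, -0.0], [0.0, 0.002, -1.0]]
wrist_force: [0.8, -0.2, 0.6]
gripper_width: 0.06
t: 27.2
tcp_pos: [0.5224, 0.0631, 0.1904]
tool_rot: [[0.818, -0.575, -0.002], [-0.575, -0.818, -0.001], [-0.002, 0.002, -1.0]]
wrist_force: [-0.1, -0.0, 0.5]
gripper_width: 0.0598
t: 27.7
tcp_pos: [0.5225, 0.0632, 0.1906]
tool_rot: [[1.0, -0.023, -0.002], [-0.023, -1.0, -0.001], [-0.002, 0.001, -1.0]]
wrist_force: [-0.2, -0.5, -0.3]
gripper_width: 0.06
t 27.70 tcp [0.5225 0.0632 0.1906] F [-0.2 -0.5 -0.3] w 0.0600
[[1.0, -0.023, -0.002], [-0.023, -1.0, -0.001], [-0.002, 0.001, -1.0]] [ 0.429  0.254 -0.292 -0.    -1.027  1.119]
```

View pics/w20.png

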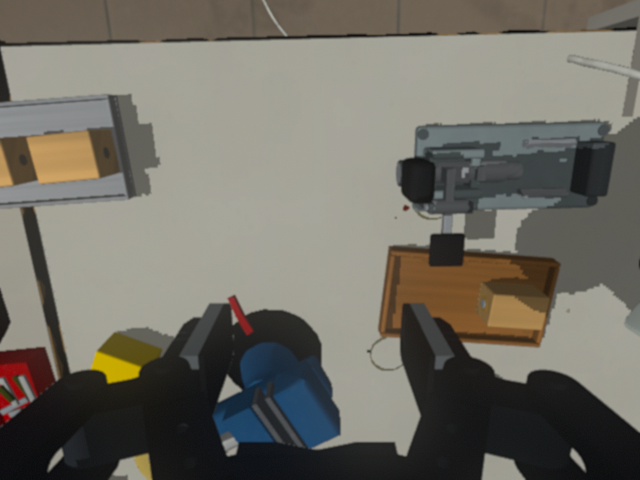

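Run:
```python
import cv2
im=cv2.imread("pics/w20.png");cv2.imwrite("pics/z20.png",cv2.resize(im[120:350,375:625],None,fx=2.6,fy=2.6,interpolation=cv2.INTER_CUBIC))
cv2.imwrite("pics/z20b.png",cv2.resize(im[265:345,460:560],None,fx=7,fy=7,interpolation=cv2.INTER_CUBIC))
```

```text
(no output)
```

View pics/z20.png

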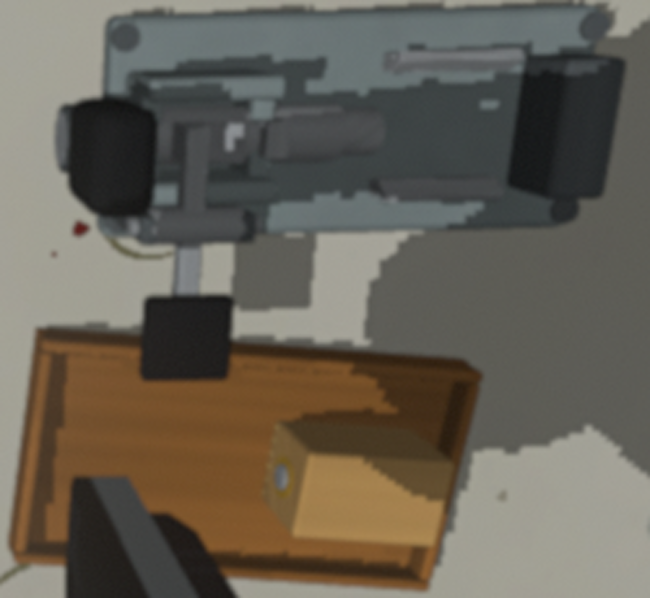

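View pics/z20b.png

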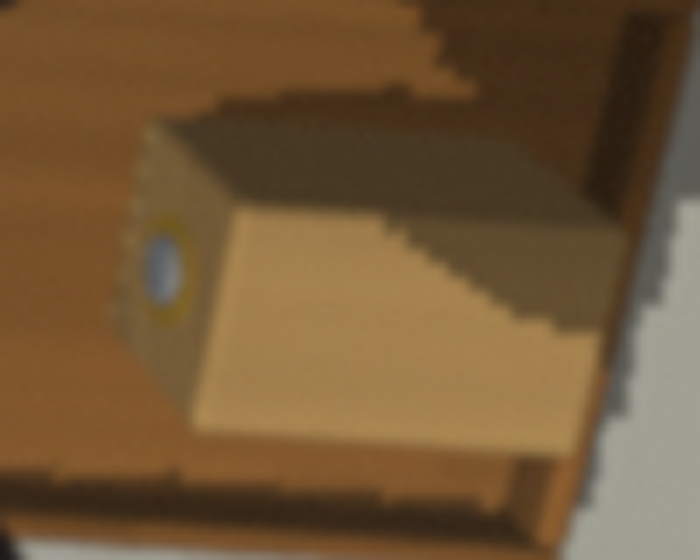

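Run:
```python
from h import *
for d in (0,.003,.03): print(d,proj("wrist",(.555,-.0835+d,.030)))
c=snapshot("wrist")
print(hand_in())
```

```text
0 [522.52053867 168.84933287]
0.003 [518.25285761 168.96110793]
0.03 [479.86692462 169.96647596]
the job is handed in; nothing more can be done
None
```

I drove the pin of the one block that fits the nest and put it in the wooden tray. The two blocks too thick for it went into the metal dish with their pins standing. The job is handed in after about 28 s of robot time; `hand_in` gives no verdict.

- **Sorting:** I judged thickness from the finger opening on each block. It read about 26.4 mm on one and about 32 mm on the other two. The fingers read about 1 to 2 mm short, so I took them as one 28 mm block and two 33 mm blocks. The camera proportions agreed.
- **Firing:** I drew the striker until the sear held it. The 28 mm block then went down between the gauge cheeks, and pressing the trip pad fired the striker.
- **Last checks:**
  - The last wrist picture shows the pin flush in the tray block.
  - The striker's nose shows at column 523, where its rest position projects (522.5), so it is fully forward.
  - The pictures after the last placing show both thick blocks inside the dish, and the pot and glue bottle where they were.
  - The fingers were empty and well clear of everything.

Two checks disagreed slightly. The top and wrist cameras placed the setter about 5 mm apart in x, so I used the wrist camera and confirmed the alignment over the nest before lowering the block. A shape fit of the blocks' positions came out poor, so I set the block angles from the picture edges instead.

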